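# Clear the stoppers jammed in a tilting barrel

### The job

Two rubber stoppers are jammed at the bottom of the clear barrel: swing the barrel's mouth towards the robot until it meets its stop, then push the red-handled rod down through it so that both stoppers drop out into the clear tray. Put the rod back upright in its holder and swing the barrel fully upright again, leaving both stoppers in the tray, the tray where it is and the bottles and vial undisturbed.

Things in the scene. Friction and masses are not known exactly. Their poses are not given: they have to be found in the camera images.
- barrel (a joint): hinge of the barrel on its stand, rad: 0 upright, grows as the mouth swings to the stand's -x (towards the robot), hard stop at 0.70 (40 degrees). Stiff hinge: stays where it is left, needs about 0.25 N m (4 N at the collar). Only in the tipped position does the lower end stand clear of the pad under it and over the tray
- stand_pivot (a point): point on the hinge axis, 125 mm above the bench, in the fixed stand (grey cheeks on a metal plate; the plate reaches from 82 mm on the -x side to 22 mm on the +x side, 112 mm wide, 12 mm thick). Axes of the stand: y along the hinge, z up, -x roughly towards the robot. Two cheeks, 8 mm thick and 30 mm wide, stand at y = +-43 mm and end 15 mm above the axis. A rubber-topped pad stands below the upright barrel, 8 mm under its end
- barrel_mouth (a point): centre of the barrel's open upper end, moves with the barrel; its z points out of the mouth along the barrel, y along the hinge. 70 mm from the hinge axis. The barrel is a clear straight tube, open at both ends, bore 26 mm, outside 32 mm, length 135 mm; its topmost 25 mm wear a blue collar of 39 mm outside diameter, bore still 26 mm
- barrel_exit (a point): centre of the barrel's open lower end, 65 mm from the hinge axis, same axes as the mouth. Two sprung balls, 12 mm up from this end in the wall (on the y sides), leave 17 mm between them and hold the lower stopper; the stoppers are forced past them with roughly 5 to 12 N along the barrel
- stopper_low_centre (a point): centre of the orange stopper, loose, 22 mm tall, 21 to 23 mm in diameter, jammed above the sprung balls; z along its axis
- stopper_high_centre (a point): centre of the green stopper, same size, loose on top of the orange one; its upper face is 73 mm below the mouth at the start
- rod_grip (a point): middle of the red handle of the push rod (loose, 80 g), z along the rod towards the handle's end. Handle: 22 mm diameter, from 28 mm below this point to 24 mm above it. Below the handle is a steel collar 34 mm in diameter and 6 mm thick, which cannot enter the barrel (with the collar on the mouth the tip stands 15 mm beyond the lower end)
- rod_tip (a point): centre of the end face of the push rod, 184 mm from rod_grip and 150 mm below the collar's underside; shaft 11 mm, black tip 14 mm in diameter, 10 mm long
- holder_floor (a point): centre of the floor of the rod holder's upright bore, 16 mm above the bench, where the rod tip stands. Fixed holder: grey cup of 21 mm bore, its mouth 64 mm above this point flaring to about 34 mm bore (44 mm outside), on a dark round foot of 72 mm diameter. The rod may lean some 6 degrees in it
- tray: clear tray, loose, 170 x 170 mm, walls 37 mm high and 2 mm thick, on the far (+x) side of the stand under the barrel's tipped lower end; origin at the centre of its underside, axes along its sides, z up
- media_bottle_centre (a point): centre of a bottle with an orange cap, 70 mm diameter, 149 mm tall, loose, upright; leave alone
- buffer_bottle_centre (a point): centre of a white bottle with a blue cap, 62 mm diameter, 127 mm tall, loose, upright; leave alone
- dye_bottle_centre (a point): centre of a small white bottle with a red cap, 34 mm diameter, 67 mm tall, loose, upright; leave alone
- vial_centre (a point): centre of a small vial with a grey cap, 23 mm diameter, 51 mm tall, loose, upright; leave alone
Not all that is in view belongs to the job. Of the things that look like the part that bears barrel, the smaller one is meant.

How it is judged:
On the way, in this order (a step that is already met when the one before it is completed fails the run):
1. the barrel is tipped to within 6 degrees of its stop with both stoppers still inside (value of joint barrel above 0.6 rad and distance between each of stopper_low_centre, stopper_high_centre and barrel_exit below 0.065 m), for 0.2 s.
2. the rod tip is inside the tipped barrel, at least 25 mm below its mouth (value of joint barrel above 0.5 rad and z of rod_tip in the frame of barrel_exit between -0.025 and 0.11 m and x of rod_tip in the frame of barrel_exit between -0.012 and 0.012 m and y of rod_tip in the frame of barrel_exit between -0.012 and 0.012 m), for 0.05 s.
3. both stoppers lie in the tray (x of stopper_low_centre in the frame of tray between -0.08 and 0.08 m and y of stopper_low_centre in the frame of tray between -0.08 and 0.08 m and z of stopper_low_centre in the frame of tray between 0 and 0.036 m and x of stopper_high_centre in the frame of tray between -0.08 and 0.08 m and y of stopper_high_centre in the frame of tray between -0.08 and 0.08 m and z of stopper_high_centre in the frame of tray between 0 and 0.036 m), for 0.2 s.
At the end, for the whole second after the job is handed in: both stoppers lie inside the tray (below its rim), the rod stands in its holder (tip within 15 mm of the floor centre, within 11 degrees of vertical), the barrel is within 5 degrees of upright and the tray within 30 mm of its first place (all of step 3 and distance between rod_tip and holder_floor below 0.015 m and angle between rod_grip's own z axis and vertical below 0.2 rad and value of joint barrel below 0.08 rad and distance of tray from where it was at the start of the episode below 0.03 m); the robot touches nothing.
It fails at once if the tall media bottle is moved by more than 20 mm or knocked over (distance of media_bottle_centre from where it was at the start of the episode above 0.02 m or angle between media_bottle_centre's own z axis and vertical above 0.4 rad).
It fails at once if the buffer bottle is moved by more than 20 mm or knocked over (distance of buffer_bottle_centre from where it was at the start of the episode above 0.02 m or angle between buffer_bottle_centre's own z axis and vertical above 0.4 rad).
It fails at once if the small red-capped bottle is moved by more than 20 mm or knocked over (distance of dye_bottle_centre from where it was at the start of the episode above 0.02 m or angle between dye_bottle_centre's own z axis and vertical above 0.4 rad).
It fails at once if the vial is moved by more than 20 mm or knocked over (distance of vial_centre from where it was at the start of the episode above 0.02 m or angle between vial_centre's own z axis and vertical above 0.4 rad).
It fails at once if the tray is moved by more than 30 mm (distance of tray from where it was at the start of the episode above 0.03 m).
It also fails if it takes over 72 s, if anything falls off the work surface, if the arm or the gripper's body presses on something with over 40 N, if the wrist force passes 120 N, or if a joint passes its speed limit or range.

### The arm

A 7-joint arm with a two-finger parallel gripper is mounted at the origin on a cart in front of the work surface, level with it; the furniture and walls round the work are solid. World frame = base frame: x ahead of the robot, y to its left, z up, the work surface at z = 0. Lengths are in m, angles in rad, forces in N, time in s.
With the tool pointing down it reaches from about 0.425 to 0.875 m from the base axis. Payload 4.7 kg.
Tool frame: the origin (TCP) lies at the very end of the fingers, on their centre line; the grasp point (between the pads) lies 19 mm behind it; z points along the fingers, y is the line along which they close (so a half turn about z gives the same grasp; the last joint's range is limited). The gripper opens to 87 mm and grips with 3 to 60 N. Pads are 19 mm wide; open, the fingers measure 117 mm over their backs; the gripper's body (75 mm by 190 mm) begins 51 mm behind the grasp point.
Start: joints at [1.128, 0.321, -0.07, 1.45, 0.023, 1.371, -0.057], TCP at [0.287, -0.583, 0.223] pointing down, gripper open.
Joint ranges: [-2.86, 2.86], [-0.3, 2.09], [-1.38, 1.24], [0.06, 2.45], [-1.56, 4.7], [0.09, 2.05], [-2.69, 2.69]. Speed limits (rad/s): [2.57, 2.57, 3.14, 3.14, 3.14, 3.14, 3.14].

### API

Orientations are given as a rotation vector (axis times angle).
In Python, from bench import ctrl, get_image, job gives the robot as it stands.
- The arm moves only by the shell command python3 -m crank 'ROWS' [FORCE]. ROWS is JSON, a list that holds one entry, the list of rows, each a list of 5 numbers: the shift along the tool's x, y, z in mm, then the turn about the tool's z in rad, then the closure, from -1 (fully open) to 1 (shut), so that 0 is half open. A call has 1 to 10 rows; each row shifts and turns the commanded pose from where the row before left it, along the tool's axes as they then stand; what a row does not reach is not made up. A row lasts 1/12 s, in which the tool goes at most 41.7 mm and 7.16 degrees, less where a joint would pass 70% of its speed; a pose out of reach is approached as far as the arm can. A call with a gripper value outside its range is refused whole. The fingers move at their own pace and stop on an object; FORCE is the grip in N (left out, the last holds). Time passes only in rows, so rows that do not move let the fingers close. It gives the time, the measured TCP pose, the force, the opening and the grip force at its end, in the units of the state.
- ctrl.get_state(): the state, without advancing time (a new reading comes with each control period).
- get_image(name): name is "scene" or "side" or "wrist"; returns a dict with "pixels" (420x560x3 uint8, red, green, blue), "fx", "fy", "cx", "cy" (pixels), "T" (4x4, takes a point from camera to world coordinates); the wrist camera has in their place "T_tool_cam" (4x4, takes a point from camera to tool coordinates, whose origin is the TCP and whose axes are the flange's). Camera axes: x right, y down, z forward; pixel columns grow to the right and rows downward; lengths in m; the calibration is good to about 2 mm. A picture is of the moment at which its call begins: read the wrist's pose just before it. There is no depth.
- job.close_job(): hands the job in; it is judged then, once.
The state is a dict: "time": time; "joint_positions": joint angles; "qd": joint speeds; "joint_torque": joint torques, N m; "position": TCP position; "tool_rot": TCP orientation; "ft_force": force on the tool from outside, world axes, zero at the start; "torque": the same for the moment, N m; "grip_width": opening from 0.0 (shut) to 1.0 (fully open); "grip_force": force on a finger pad.
Only numpy, scipy, OpenCV 4.12 (cv2) and the standard library are available. Lean on these libraries where they do the work, as an engineer would, in place of code of your own. Each camera call takes 0.05 s, during which the arm holds its last target. There are 200 camera calls.

## Working session

There is one attempt and no reset: what is moved stays moved. The work goes in short steps, Python scripts to look and compute and a shell command to move; the robot and the scene stay as the last step left them, time stands still between calls to the robot, and variables do not carry over. Pictures are saved under pics/ and viewed, at most 10 in all, crops included, and the job is handed in when it is done.

```bash
ls; mkdir -p pics
python3 - <<'E'
from bench import ctrl,get_image
import cv2,json,numpy as np
s=ctrl.get_state();print(s)
for n in("scene","side"):
    d=get_image(n);cv2.imwrite(f"pics/{n}0.png",cv2.resize(d["pixels"][:,:,::-1],(800,600),interpolation=cv2.INTER_CUBIC))
    print(n,d["fx"],d["fy"],d["cx"],d["cy"],np.round(d["T"],4).tolist())
    np.savez(f"{n}.npz",**{k:np.asarray(v) for k,v in d.items()})
E
```

```text
pics
{'time': 0.0, 'joint_positions': array([ 1.12808133,  0.32185244, -0.0700923 ,  1.45166228,  0.02259238,
        1.37082474, -0.0568716 ]), 'qd': array([-1.00995075e-04,  3.59409931e-05, -2.88275612e-04,  1.33948407e-03,
        8.26061006e-04,  1.06900600e-03,  1.31721325e-03]), 'joint_torque': array([-2.36326341e-04, -4.91276121e+01, -4.03867476e-01, -3.12525773e+01,
       -6.38626423e-02,  4.36477899e-02,  1.58712251e-04]), 'position': array([ 0.28642401, -0.58286653,  0.22144886]), 'tool_rot': array([-3.05813931e+00, -7.11011546e-01,  8.32194676e-04]), 'ft_force': array([-0.75151953, -0.69877582, -0.37741278]), 'torque': array([ 0.00887578, -0.00914283, -0.00343403]), 'grip_force': 0.0, 'grip_width': 0.9993231057432945}
scene 479.10486693195867 479.10486693195867 278.65237489119806 212.64723699378615 [[-0.8344, -0.4028, 0.3761, 0.1779], [-0.551, 0.6264, -0.5514, 0.4891], [-0.0135, -0.6674, -0.7446, 0.9132], [0.0, 0.0, 0.0, 1.0]]
side 383.3910943247477 383.3910943247477 273.2883844027073 205.71565172219547 [[-0.9488, -0.1909, 0.2516, 0.3497], [-0.3155, 0.5318, -0.7859, 0.612], [0.0162, -0.8251, -0.5648, 0.6432], [0.0, 0.0, 0.0, 1.0]]
```

View pics/scene0.png

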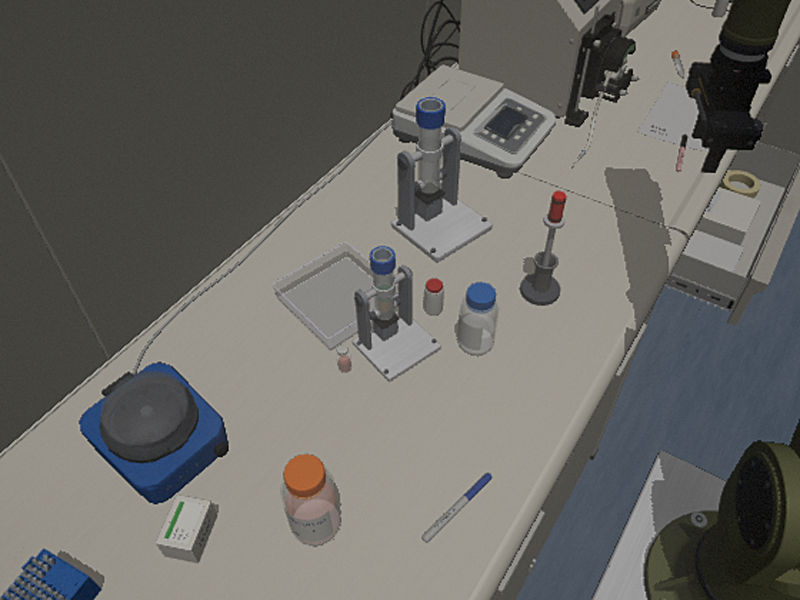

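View pics/side0.png

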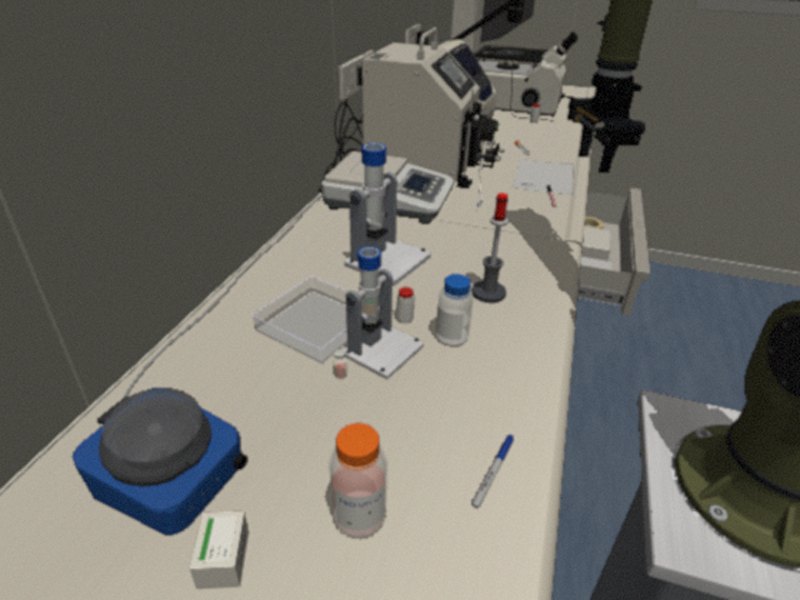

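The scene camera shows two stands: a large one (mouth 430,105) and a small one (mouth 382,255) with stoppers in its barrel and the tray behind it, so the small one is meant. The rod handle is at (557,205), with its holder foot at (540,290). The pen at (457,508) and the red things on the paper are not the rod. Next is a close crop for measuring.

Run:
```python
import cv2,numpy as np
a=np.load("scene.npz")["pixels"][130:270,190:400,::-1]; b=np.load("side.npz")["pixels"][125:265,165:365,::-1]
cv2.imwrite("pics/c1.png",cv2.resize(a,None,fx=3.8,fy=3.8,interpolation=cv2.INTER_CUBIC))
cv2.imwrite("pics/c2.png",cv2.resize(b,None,fx=4,fy=4,interpolation=cv2.INTER_CUBIC))
```

```text
(no output)
```

View pics/c1.png

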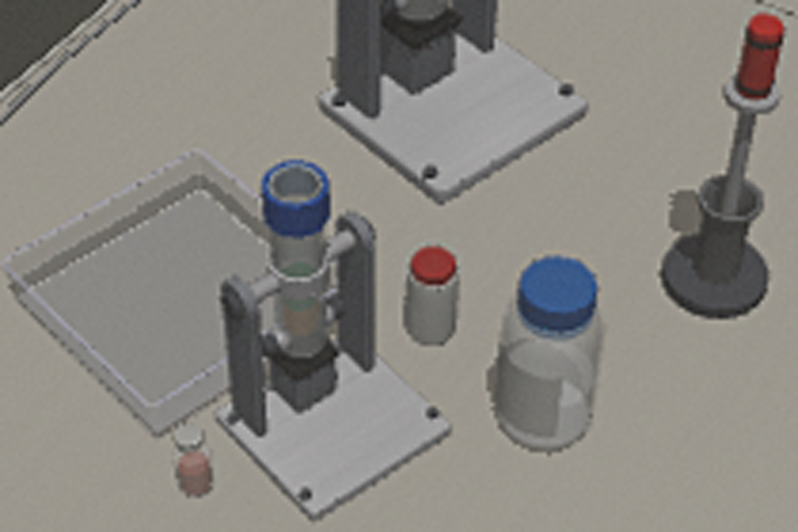

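View pics/c2.png

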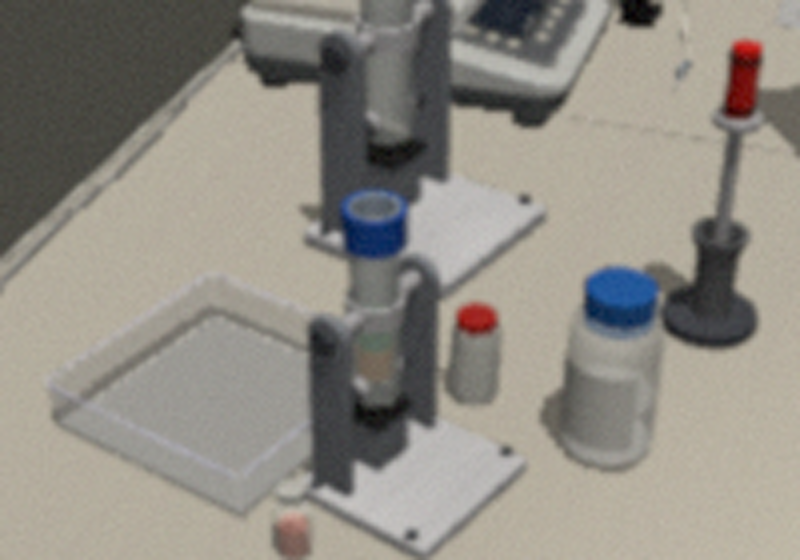

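The crops confirm the choice: the small stand's tube holds the green and orange stoppers. Pixels for (crop 1 / crop 2):
- mouth: (297,181) / (375,206)
- handle top: (767,22) / (747,47)
- holder mouth: (731,200) / (720,238)

Triangulating these now.

```bash
cat > h.py <<'E'
import numpy as np,cv2
from scipy.spatial.transform import Rotation as R
C={n:dict(np.load(n+".npz")) for n in("scene","side")}
def ray(c,u,v,T=None):
    T=c["T"] if T is None else T
    d=T[:3,:3]@np.array([(u-c["cx"])/c["fx"],(v-c["cy"])/c["fy"],1]);return T[:3,3],d/np.linalg.norm(d)
def tri(rs):
    A=np.zeros((3,3));b=np.zeros(3)
    for o,d in rs:
        P=np.eye(3)-np.outer(d,d);A+=P;b+=P@o
    x=np.linalg.solve(A,b);return x,max(np.linalg.norm((np.eye(3)-np.outer(d,d))@(x-o)) for o,d in rs)
def onz(r,z): o,d=r; return o+d*(z-o[2])/d[2]
E
python3 - <<'E'
from h import *
pts={'mouth':((297,181),(375,206)),'plB':((315,518),(425,555)),'plR':((450,428),(524,465)),'plL':((217,417),(310,490)),
'chL':((240,285),(330,325)),'chR':((355,220),(420,262)),'hTop':((767,22),(747,47)),'hBot':((757,95),(740,115)),'hold':((731,200),(720,238)),
'foot':((714,275),(711,315)),'trL':((8,268),(52,380)),'trT':((197,152),(212,275)),'trB':((155,408),(242,478)),'vialcap':((190,437),(290,485)),
'dye':((433,262),(477,315)),'buf':((557,285),(620,288)),'media':((435.1,756.2),(339.6,726.4))}
for k,(a,b) in pts.items():
    r1=ray(C["scene"],190+a[0]/3.8,130+a[1]/3.8); r2=ray(C["side"],165+b[0]/4,125+b[1]/4)
    if k=='media': r1=ray(C["scene"],305*.7,468*.7);r2=ray(C["side"],357*.7,437*.7)
    x,e=tri([r1,r2]);z={'plB':.012,'plR':.012,'plL':.012,'trL':.037,'trT':.037,'trB':.037,'hold':.08,'foot':.012,'mouth':.195}.get(k)
    print(k,x.round(4),round(e,4), None if z is None else (onz(r1,z).round(4),onz(r2,z).round(4)))
E
```

```text
mouth [ 0.6195 -0.1186  0.1916] 0.0015 (array([ 0.6156, -0.1151,  0.195 ]), array([ 0.6192, -0.1145,  0.195 ]))
plB [ 0.5585 -0.0383  0.0046] 0.0021 (array([ 0.5531, -0.0331,  0.012 ]), array([ 0.5582, -0.0321,  0.012 ]))
plR [ 5.266e-01 -1.457e-01 -1.000e-04] 0.0017 (array([ 0.5203, -0.1365,  0.012 ]), array([ 0.5249, -0.1327,  0.012 ]))
plL [ 0.6452 -0.0613  0.0156] 0.0016 (array([ 0.6488, -0.0642,  0.012 ]), array([ 0.6451, -0.0641,  0.012 ]))
chL [ 0.6347 -0.0798  0.1296] 0.0004 None
chR [ 0.6053 -0.1581  0.1334] 0.0005 None
hTop [ 0.4431 -0.3595  0.2186] 0.001 None
hBot [ 0.4388 -0.3504  0.1718] 0.003 None
hold [ 0.4433 -0.3619  0.0678] 0.0009 (array([ 0.4386, -0.3491,  0.08  ]), array([ 0.4422, -0.3422,  0.08  ]))
foot [ 0.4405 -0.3492  0.0089] 0.0011 (array([ 0.4385, -0.3456,  0.012 ]), array([ 0.4411, -0.3455,  0.012 ]))
trL [ 0.8235 -0.0705  0.0467] 0.0032 (array([ 0.8267, -0.076 ,  0.037 ]), array([ 0.8354, -0.0834,  0.037 ]))
trT [ 0.7898 -0.2353  0.0365] 0.0015 (array([ 0.7877, -0.2343,  0.037 ]), array([ 0.7914, -0.2357,  0.037 ]))
trB [ 0.6763 -0.0364  0.0336] 0.0019 (array([ 0.6722, -0.0338,  0.037 ]), array([ 0.6766, -0.0339,  0.037 ]))
vialcap [ 0.6356 -0.0192  0.0525] 0.003 None
dye [ 0.5811 -0.211   0.0646] 0.0015 None
buf [ 0.4824 -0.1867  0.1228] 0.0017 None
media [0.515  0.21   0.1419] 0.0013 None
```

Stand yaw is about -0.33 rad, with the pivot near (0.618, -0.116). The tool can only yaw, so I'll line its closing axis up with the hinge and let the rod swing in the pads. First move: turn, raise and close the gripper.

```bash
cat > go.py <<'E'
import sys
from h import *
from bench import ctrl
s=ctrl.get_state();M=R.from_rotvec(s["tool_rot"]).as_matrix();p=s["position"]
ys=np.array([.324,.946,0])
print("t",round(s["time"],2),"p",p.round(4),"F",s["ft_force"].round(1),"w",round(s["grip_width"]*87,1),"gf",round(s["grip_force"],1),"zt",M[:,2].round(3),"yaw err to -ys",round(float(np.arctan2(np.cross(M[:,1],-ys)[2],M[:,1]@-ys)),3))
for a in sys.argv[1:]: print(a,"tool mm",(1000*M.T@(np.array(eval(a))-p)).round(0))
E
python3 -m crank '[[[0,0,-12,0.1124,1],[0,0,-12,0.1124,1],[0,0,-12,0.1124,1],[0,0,-12,0.1124,1],[0,0,-12,0.1124,1],[0,0,-12,0.1124,1],[0,0,-10,0.1124,1]]]' 10
python3 go.py "(.675,-.135,.28)"
python3 -c "
from h import *
print(tri([ray(C['scene'],431*.7,104*.7),ray(C['side'],374*.7,152*.7)]))"
```

```text
time: 0.68
position: [0.2866, -0.5833, 0.3049]
tool_rot: [-3.097, 0.525, 0.0]
ft_force: [0.3, -0.6, 0.8]
grip_width: 0.558
grip_force: 0.0
t 0.68 p [ 0.2866 -0.5833  0.3049] F [ 0.3 -0.6  0.8] w 48.5 gf 0.0 zt [-0.  0. -1.] yaw err to -ys 0.006
(.675,-.135,.28) tool mm [ 219. -551.   25.]
(array([ 0.73076456, -0.44081935,  0.2394052 ]), np.float64(0.0018515477609280157))
```

```bash
python3 -m crank '[[[15,-38,2,0,1],[15,-38,2,0,1],[15,-38,2,0,1],[15,-38,2,0,1],[15,-38,2,0,1],[15,-38,2,0,1],[15,-38,2,0,1],[15,-38,2,0,1],[15,-38,2,0,1],[15,-38,2,0,1]]]' 10 >/dev/null
python3 -m crank '[[[16,-38,0,0,1],[16,-38,0,0,1],[16,-38,0,0,1],[16,-38,0,0,1],[5,-19,0,0,1],[0,0,0,0,1],[0,0,0,0,1]]]' >/dev/null
python3 go.py "(.670,-.134,.172)"
python3 - <<'E'
from bench import ctrl,get_image
import cv2,numpy as np
s=ctrl.get_state();d=get_image("wrist")
np.savez("wrist.npz",pos=s["position"],rot=s["tool_rot"],**{k:np.asarray(v) for k,v in d.items()})
cv2.imwrite("pics/w1.png",d["pixels"][:,:,::-1]); print(np.round(d["T_tool_cam"],3).tolist())
E
```

```text
t 2.1 p [ 0.6727 -0.131   0.2834] F [ 0.3 -0.8 -0.3] w 0.5 gf 0.0 zt [-0.002  0.001 -1.   ] yaw err to -ys -0.003
(.670,-.134,.172) tool mm [ -1.   4. 111.]
[[-0.0, -0.957, -0.29, 0.079], [1.0, -0.0, -0.001, 0.0], [0.0, -0.29, 0.957, -0.162], [0.0, 0.0, 0.0, 1.0]]
```

View pics/w1.png

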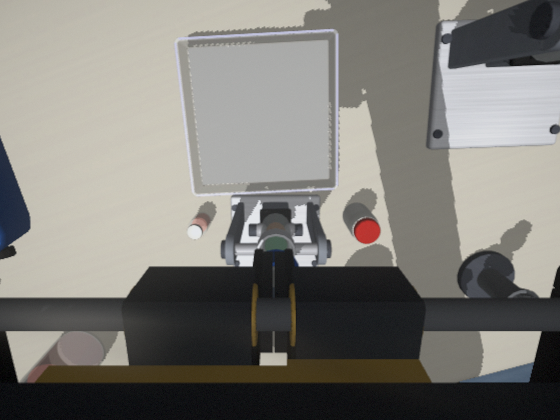

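The wrist view shows the hinge level across the image, with cheek bosses at (232,250) and (322,250), so the yaw is right. The fingers are centred on the barrel (u≈275). I'm behind the mouth, so I'll lower and pull it towards the robot.

```bash
python3 -m crank '[[[0,3,28,0,1],[0,0,28,0,1],[0,0,28,0,1],[0,0,27,0,1],[0,0,0,0,1],[-10,0,0,0,1],[-10,0,0,0,1],[-5,0,0,0,1]]]' ; python3 -m crank '[[[-5,0,0,0,1],[-5,0,0,0,1],[-5,0,0,0,1],[-5,0,0,0,1],[-5,0,0,0,1]]]'; python3 go.py "(.618,-.116,.172)"
```

```text
time: 2.82
position: [0.6471, -0.1293, 0.1753]
tool_rot: [3.097, -0.519, 0.002]
ft_force: [-1.1, -0.8, -0.3]
grip_width: 0.006
grip_force: 0.0
time: 3.23
position: [0.6281, -0.1227, 0.1782]
tool_rot: [3.096, -0.519, 0.019]
ft_force: [4.0, -4.3, 7.5]
grip_width: 0.004
grip_force: 3.9
t 3.23 p [ 0.6281 -0.1227  0.1782] F [ 4.  -4.3  7.5] w 0.3 gf 3.9 zt [ 0.012 -0.004 -1.   ] yaw err to -ys 0.002
(.618,-.116,.172) tool mm [-12.  -3.   6.]
```

```bash
python3 -m crank '[[[-5,0,0,0,1],[-5,0,0,0,1],[-5,0,0,0,1],[-5,0,0,0,1]]]'; python3 -m crank '[[[-4,0,0,0,1],[-4,0,0,0,1],[0,0,0,0,1]]]'; python3 go.py "(.618,-.116,.172)"
python3 - <<'E'
from bench import get_image
import cv2
d=get_image("side");cv2.imwrite("pics/s2.png",cv2.resize(d["pixels"][125:275,165:365,::-1],None,fx=4,fy=4,interpolation=cv2.INTER_CUBIC))
E
```

```text
time: 3.57
position: [0.6083, -0.1159, 0.1763]
tool_rot: [3.096, -0.519, 0.015]
ft_force: [14.3, -6.0, -0.2]
grip_width: 0.004
grip_force: 6.8
time: 3.82
position: [0.6061, -0.1149, 0.179]
tool_rot: [3.095, -0.52, 0.036]
ft_force: [16.1, -5.5, 0.0]
grip_width: 0.005
grip_force: 7.1
t 3.82 p [ 0.6061 -0.1149  0.179 ] F [16.1 -5.5  0. ] w 0.4 gf 7.1 zt [ 0.022 -0.007 -1.   ] yaw err to -ys 0.003
(.618,-.116,.172) tool mm [11. -3.  7.]
```

View pics/s2.png

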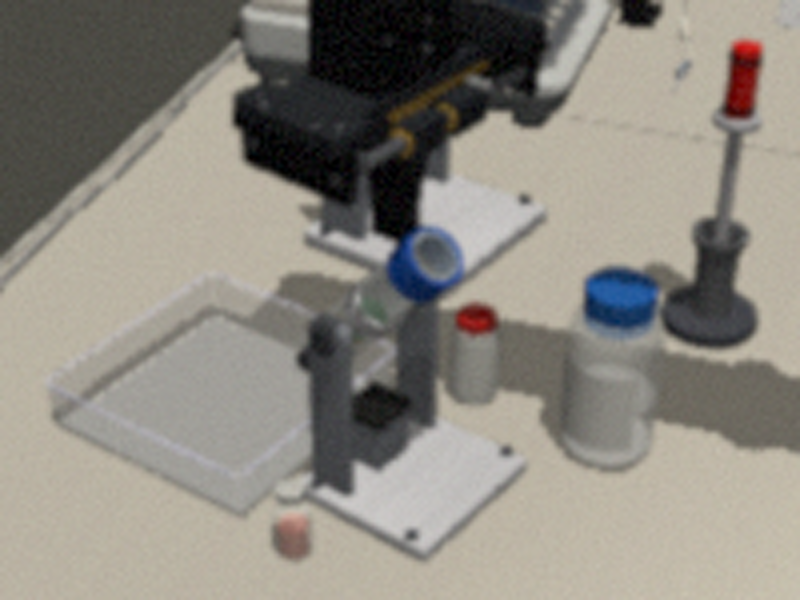

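The barrel is tipped against its stop: mouth centre at (433,255) in the side crop, stoppers still inside, other items undisturbed. Next I'll back off and compute the rod and mouth positions.

```bash
python3 -m crank '[[[15,0,0,0,1],[15,0,0,0,-1],[0,0,-30,0,-1],[0,0,-38,0,-1],[0,0,-38,0,-1],[0,0,-30,0,-1],[0,0,0,0,-1]]]' >/dev/null
python3 - <<'E'
from h import *
print("mouth side",onz(ray(C["side"],165+433/4,125+255/4),.1785))
for z,a,b in((.222,(767,22),(747,47)),(.172,(757,95),(740,115))):
    print(z,onz(ray(C["scene"],190+a[0]/3.8,130+a[1]/3.8),z),onz(ray(C["side"],165+b[0]/4,125+b[1]/4),z))
E
python3 go.py "(.44,-.352,.30)"
```

```text
mouth side [ 0.57860654 -0.10008864  0.1785    ]
0.222 [ 0.44075618 -0.35458569  0.222     ] [ 0.44335499 -0.35291874  0.222     ]
0.172 [ 0.4356522  -0.34819068  0.172     ] [ 0.44159714 -0.35324266  0.172     ]
t 4.45 p [ 0.6288 -0.121   0.3188] F [ 0.8 -0.3  1.7] w 32.6 gf 0.0 zt [ 0.013 -0.003 -1.   ] yaw err to -ys 0.001
(.44,-.352,.30) tool mm [-104.  280.   17.]
```

```bash
python3 -m crank '[[[-13,35,0,0,-1],[-13,35,0,0,-1],[-13,35,0,0,-1],[-13,35,0,0,-1],[-13,35,0,0,-1],[-13,35,0,0,-1],[-13,35,0,0,-1],[-13,35,0,0,-1],[0,0,0,0,-1],[0,0,0,0,-1]]]' >/dev/null;python3 go.py "(.4405,-.352,.181)"
python3 - <<'E'
from bench import ctrl,get_image
import cv2,numpy as np
s=ctrl.get_state();d=get_image("wrist")
np.savez("wrist.npz",pos=s["position"],rot=s["tool_rot"],**{k:np.asarray(v) for k,v in d.items()})
cv2.imwrite("pics/w2.png",d["pixels"][:,:,::-1])
E
```

```text
t 5.28 p [ 0.4345 -0.3543  0.3102] F [-0.1  0.6 -0.7] w 86.0 gf 0.0 zt [ 0.    -0.001 -1.   ] yaw err to -ys 0.007
(.4405,-.352,.181) tool mm [  5.  -4. 129.]
```

View pics/w2.png

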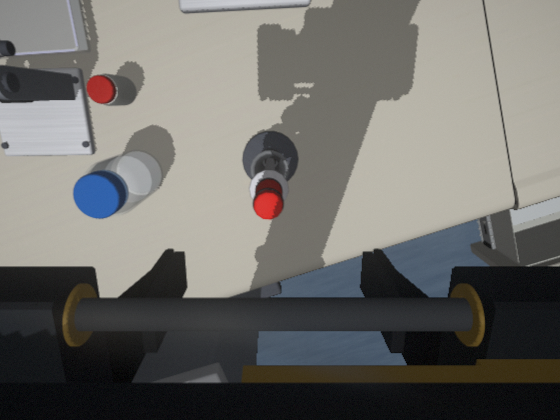

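The wrist view shows the handle end at (268,205) and the holder foot centre at (270,160).

```bash
cat >> h.py <<'E'
def wray(u,v,f="wrist.npz"):
    w=dict(np.load(f));T=np.eye(4);T[:3,:3]=R.from_rotvec(w["rot"]).as_matrix();T[:3,3]=w["pos"];return ray(w,u,v,T@w["T_tool_cam"])
E
python3 - <<'E'
from h import *
for n,u,v,z in(("top",268,205,.223),("foot",270,160,.012),("collar",269,187,.172),("holdermouth",270,166,.08)): print(n,onz(wray(u,v),z).round(4))
E
python3 go.py "(.4405,-.352,.181)"
```

```text
top [ 0.4428 -0.3534  0.223 ]
foot [ 0.442  -0.3529  0.012 ]
collar [ 0.4439 -0.354   0.172 ]
holdermouth [ 0.4457 -0.3548  0.08  ]
t 5.33 p [ 0.4363 -0.3521  0.3101] F [-0.6 -0.1  0. ] w 86.5 gf 0.0 zt [ 0.001 -0.    -1.   ] yaw err to -ys 0.002
(.4405,-.352,.181) tool mm [  4.  -1. 129.]
```

```bash
python3 -m crank '[[[7,-1,30,0,-1],[0,0,38,0,-1],[0,0,38,0,-1],[0,0,18,0,-1],[0,0,0,0,-1],[0,0,0,0,1],[0,0,0,0,1],[0,0,0,0,1],[0,0,0,0,1],[0,0,0,0,1]]]' 25; python3 -m crank '[[[0,0,0,0,1],[0,0,0,0,1],[0,0,-18,0,1],[0,0,-18,0,1],[0,0,-18,0,1],[0,0,0,0,1]]]'; python3 go.py
```

```text
time: 6.17
position: [0.4446, -0.3533, 0.1871]
tool_rot: [3.098, -0.516, 0.004]
ft_force: [0.2, -0.4, 0.7]
grip_width: 0.707
grip_force: 0.0
time: 6.67
position: [0.4455, -0.3541, 0.2437]
tool_rot: [3.096, -0.516, 0.009]
ft_force: [0.4, -1.6, 1.4]
grip_width: 0.247
grip_force: 0.0
t 6.67 p [ 0.4455 -0.3541  0.2437] F [ 0.4 -1.6  1.4] w 21.5 gf 0.0 zt [ 0.005 -0.004 -1.   ] yaw err to -ys 0.0
```

```bash
python3 -m crank '[[[0,0,0,0,1],[0,0,0,0,1],[0,0,0,0,1],[0,0,0,0,1]]]'
python3 - <<'E'
from bench import get_image
import cv2
d=get_image("side");cv2.imwrite("pics/s3.png",cv2.resize(d["pixels"][60:260,240:440,::-1],None,fx=3,fy=3,interpolation=cv2.INTER_CUBIC))
E
```

```text
time: 7.0
position: [0.4433, -0.3525, 0.2383]
tool_rot: [-3.098, 0.516, 0.003]
ft_force: [-0.2, -0.2, -0.2]
grip_width: 0.02
grip_force: 0.0
```

View pics/s3.png

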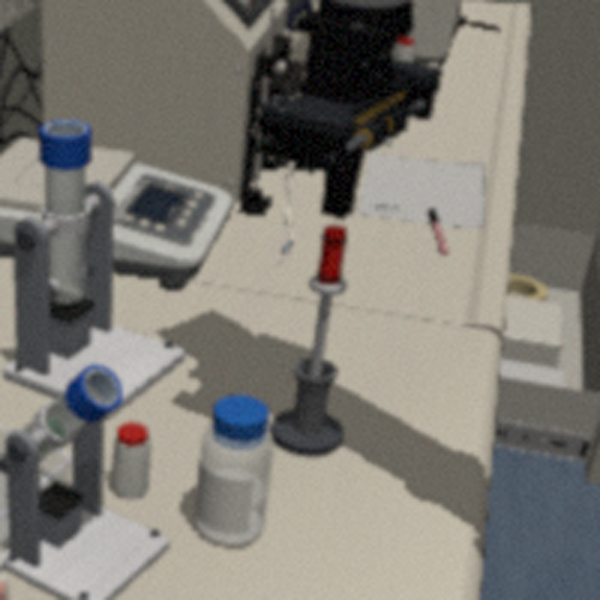

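The lift started before the fingers had closed. The rod is still standing in its holder, so I'll open halfway, go down again and wait for the grip.

```bash
python3 -m crank '[[[0,0,0,0,0],[0,0,0,0,0],[0,0,0,0,0],[0,0,0,0,0],[0,0,0,0,0],[0,0,0,0,0],[0,0,20,0,0],[0,0,20,0,0],[0,0,14,0,0],[0,0,0,0,0]]]'; python3 -m crank '[[[0,0,0,0,1],[0,0,0,0,1],[0,0,0,0,1],[0,0,0,0,1],[0,0,0,0,1],[0,0,0,0,1],[0,0,0,0,1],[0,0,0,0,1]]]'
```

```text
time: 7.88
position: [0.4421, -0.3516, 0.1822]
tool_rot: [-3.096, 0.515, 0.008]
ft_force: [0.2, 0.1, -0.4]
grip_width: 0.497
grip_force: 0.0
time: 8.55
position: [0.4444, -0.3534, 0.1867]
tool_rot: [3.098, -0.516, 0.003]
ft_force: [0.8, -0.3, 5.2]
grip_width: 0.247
grip_force: 25.0
```

Gripped. Lift 54 mm, then lean the rod against the cup's rim along an arc.

```bash
python3 -m crank '[[[0,0,-18,0,1],[0,0,-18,0,1],[0,0,-18,0,1],[0,0,0,0,1],[-8,0,0,0,1],[-19,0,1,0,1],[-19,0,3,0,1]]]'; python3 -m crank '[[[-18,0,5,0,1],[-18,0,6,0,1],[-17,0,8,0,1],[-16,0,10,0,1]]]';python3 -m crank '[[[-15,0,11,0,1],[-7,0,6,0,1],[0,0,0,0,1]]]'
python3 - <<'E'
from bench import get_image
import cv2
d=get_image("side");cv2.imwrite("pics/s4.png",cv2.resize(d["pixels"][60:260,240:440,::-1],None,fx=3,fy=3,interpolation=cv2.INTER_CUBIC))
E
```

```text
time: 9.13
position: [0.3999, -0.3376, 0.2344]
tool_rot: [-3.099, 0.515, -0.0]
ft_force: [1.2, -0.6, -0.1]
grip_width: 0.243
grip_force: 25.0
time: 9.47
position: [0.3338, -0.3151, 0.2053]
tool_rot: [3.099, -0.517, 0.001]
ft_force: [0.8, -0.7, 1.8]
grip_width: 0.246
grip_force: 25.0
time: 9.72
position: [0.3118, -0.3073, 0.1874]
tool_rot: [-3.097, 0.518, 0.005]
ft_force: [0.1, -0.4, -0.3]
grip_width: 0.247
grip_force: 25.0
```

View pics/s4.png

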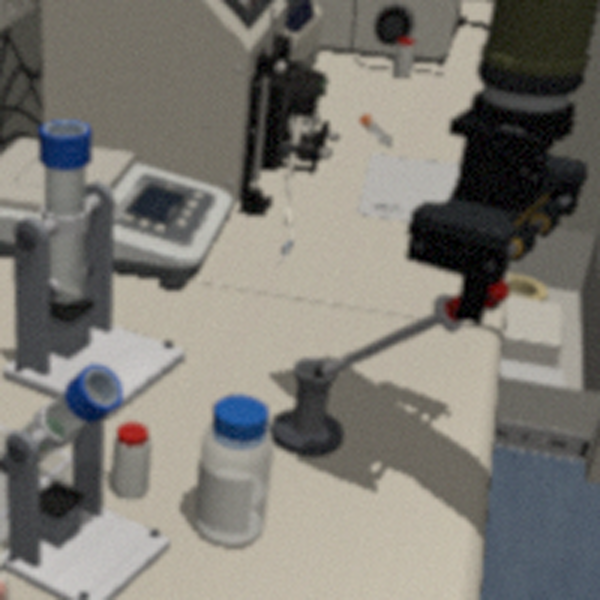

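The rod now leans in the grip with its tip end in the cup at about (330,370) and its collar at (448,311). I'll work out the lean.

Run:
```python
from h import *
from bench import ctrl
s=ctrl.get_state();M=R.from_rotvec(s["tool_rot"]).as_matrix();g=s["position"]-.019*M[:,2];y=M[:,1]
def onp(u,v):
    o,d=ray(C["side"],240+u/3,60+v/3);return o+d*((g-o)@y)/(d@y)
print(g)
for q in((448,311),(395,337),(345,361)):
    p=onp(*q);v=p-g;print(p.round(3),np.linalg.norm(v).round(3),"tilt",np.arctan2(v@M[:,0],v@M[:,2]).round(3))
```

```text
[ 0.31310469 -0.30788367  0.20745658]
[ 0.335 -0.315  0.18 ] 0.036 tilt 0.709
[ 0.375 -0.329  0.139] 0.095 tilt 0.771
[ 0.416 -0.343  0.098] 0.154 tilt 0.788
```

```bash
python3 -m crank '[[[0,0,-28,0,1],[0,0,-28,0,1],[0,0,-28,0,1],[0,0,-26,0,1],[15,0,0,0,1],[15,0,0,0,1],[0,0,0,0,1]]]'; python3 go.py "(.442,-.055,.305)"
```

```text
time: 10.35
position: [0.3454, -0.3182, 0.2997]
tool_rot: [-3.099, 0.512, -0.002]
ft_force: [-0.8, 0.4, -1.0]
grip_width: 0.244
grip_force: 25.0
t 10.35 p [ 0.3454 -0.3182  0.2997] F [-0.8  0.4 -1. ] w 21.2 gf 25.0 zt [ 0.001  0.    -1.   ] yaw err to -ys -0.003
(.442,-.055,.305) tool mm [   7. -280.   -5.]
```

```bash
python3 -m crank '[[[1,-30,-1,0,1],[1,-34,-1,0,1],[1,-34,-1,0,1],[1,-34,-1,0,1],[1,-34,-1,0,1],[1,-34,-1,0,1],[1,-34,0,0,1],[0,-30,0,0,1],[0,-16,0,0,1],[0,0,0,0,1]]]'; python3 -m crank '[[[0,0,0,0,1]]]' ; python3 go.py "(.442,-.055,.305)"
python3 - <<'E'
from bench import get_image
import cv2,numpy as np
a=get_image("side")["pixels"][100:230,225:325,::-1];b=get_image("scene")["pixels"][120:250,250:350,::-1]
cv2.imwrite("pics/s5.png",cv2.resize(np.hstack([a,b]),None,fx=4,fy=4,interpolation=cv2.INTER_CUBIC))
E
```

```text
time: 11.18
position: [0.4406, -0.0507, 0.3054]
tool_rot: [-3.1, 0.503, 0.002]
ft_force: [0.2, 0.1, -0.1]
grip_width: 0.241
grip_force: 25.0
time: 11.27
position: [0.4397, -0.0549, 0.3052]
tool_rot: [3.099, -0.512, -0.002]
ft_force: [-1.1, -1.2, -0.5]
grip_width: 0.249
grip_force: 25.0
t 11.27 p [ 0.4397 -0.0549  0.3052] F [-1.1 -1.2 -0.5] w 21.7 gf 25.0 zt [-0.002 -0.    -1.   ] yaw err to -ys -0.003
(.442,-.055,.305) tool mm [ 2. -1.  0.]
```

View pics/s5.png

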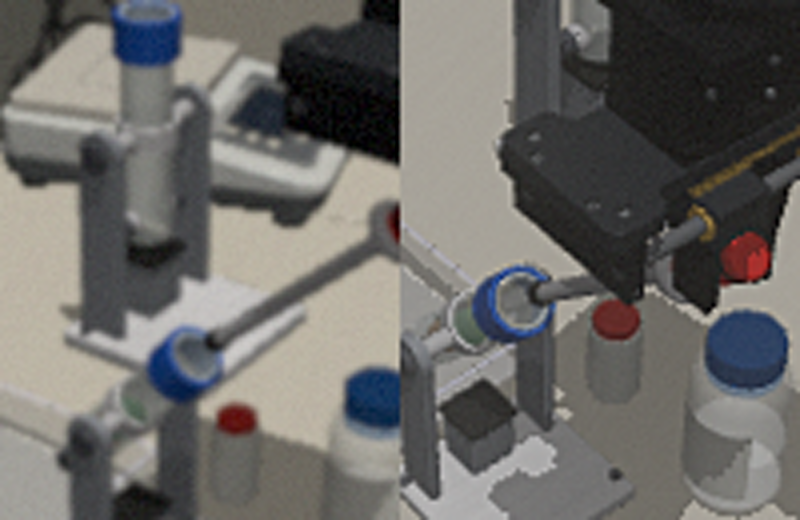

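Both views show the tip just outside the mouth. Side: tip (213,338), mouth centre (192,355). Scene half: tip (136,292), mouth (122,301). Now to measure the offset.

Run:
```python
from h import *
from bench import ctrl
s=ctrl.get_state();M=R.from_rotvec(s["tool_rot"]).as_matrix();g=s["position"]-.019*M[:,2]
f=lambda a,b:tri([ray(C["side"],225+a[0]/4,100+a[1]/4),ray(C["scene"],250+b[0]/4,120+b[1]/4)])
t,e=f((213,338),(136,292));m,e2=f((192,355),(122,301))
print(t,e,m,e2); L=M.T@(t-g)*1000;print("tip rel grip tool",L.round(1),"len",np.linalg.norm(L),"tilt",np.arctan2(L[0],L[2]))
D=M.T@(t-m)*1000;a=np.array([np.sin(.7),0,np.cos(.7)]);print("tip-mouth tool",D.round(1),"along",(D@a).round(1),"perp",D-(D@a)*a)
print("mouth model rel", (M.T@(np.array([.577,-.101,.1785])-t)*1000).round(1))
```

```text
[ 0.5645155  -0.09696904  0.19335736] 0.0017000448401514497 [ 0.57764862 -0.10208541  0.1756622 ] 0.002609323803344075
tip rel grip tool [131.4  -2.8 130.7] len 185.38526541234657 tilt 0.7882434444798622
tip-mouth tool [-14.1  -0.5 -17.7] along -22.6 perp [ 0.46157442 -0.54998881 -0.38877877]
mouth model rel [13.1 -0.3 14.8]
```

Tip is on the barrel axis, about 20 mm out. Going in along the axis and easing out the 0.09 rad excess lean on the way.

```bash
python3 -m crank '[[[6.4,0,7.7,0,1],[6.4,0,7.7,0,1],[6.4,0,7.7,0,1],[6.4,0,7.7,0,1],[6.4,0,7.7,0,1]]]'; python3 -m crank '[[[8,0,6.4,0,1],[8,0,6.4,0,1],[8,0,6.4,0,1],[8,0,6.4,0,1]]]'; python3 go.py
```

```text
time: 11.78
position: [0.4706, -0.0665, 0.2656]
tool_rot: [-3.099, 0.517, 0.002]
ft_force: [-0.2, -0.2, -0.8]
grip_width: 0.247
grip_force: 25.0
time: 12.12
position: [0.5012, -0.0766, 0.2406]
tool_rot: [-3.099, 0.516, 0.001]
ft_force: [-0.4, -0.3, -1.1]
grip_width: 0.247
grip_force: 25.0
t 12.12 p [ 0.5012 -0.0766  0.2406] F [-0.4 -0.3 -1.1] w 21.5 gf 25.0 zt [-0.001  0.    -1.   ] yaw err to -ys 0.0
```

```bash
python3 -m crank '[[[7.5,0,7,0,1],[7.5,0,7,0,1],[7,0,7,0,1]]]' 45; python3 -m crank '[[[5,0,6,0,1],[5,0,6,0,1],[5,0,6,0,1]]]'; python3 go.py "(.554,-.094,.1855)"
```

```text
time: 12.37
position: [0.521, -0.0832, 0.2196]
tool_rot: [-3.099, 0.516, 0.004]
ft_force: [-5.8, 1.6, 3.0]
grip_width: 0.243
grip_force: 45.0
time: 12.62
position: [0.5359, -0.0884, 0.2015]
tool_rot: [-3.099, 0.516, 0.0]
ft_force: [-2.3, 1.6, -0.4]
grip_width: 0.238
grip_force: 45.0
t 12.62 p [ 0.5359 -0.0884  0.2015] F [-2.3  1.6 -0.4] w 20.7 gf 45.0 zt [-0.  0. -1.] yaw err to -ys -0.0
(.554,-.094,.1855) tool mm [19. -1. 16.]
```

```bash
python3 -m crank '[[[5,0,6,0,1],[5,0,6,0,1]]]'; python3 -m crank '[[[4,0,4,0,1],[3,0,3,0,1],[0,0,0,0,1]]]'; python3 go.py "(.554,-.094,.1855)"
```

```text
time: 12.78
position: [0.5455, -0.0917, 0.1896]
tool_rot: [3.099, -0.516, 0.0]
ft_force: [-1.7, 0.9, -0.8]
grip_width: 0.241
grip_force: 45.0
time: 13.03
position: [0.5486, -0.0929, 0.1871]
tool_rot: [3.098, -0.515, -0.012]
ft_force: [-21.1, 4.7, 24.9]
grip_width: 0.239
grip_force: 45.0
t 13.03 p [ 0.5486 -0.0929  0.1871] F [-21.1   4.7  24.9] w 20.8 gf 45.0 zt [-0.008 -0.    -1.   ] yaw err to -ys -0.0
(.554,-.094,.1855) tool mm [ 6. -1.  2.]
```

The collar has met the mouth. My ten views are used up, so I'll find the stoppers by colour numerically.

```bash
python3 -m crank '[[[-4,0,-5,0,1],[0,0,0,0,1],[0,0,0,0,1],[0,0,0,0,1]]]'
cat > blobs.py <<'E'
from h import *
from bench import get_image
im={}
for n in("scene","side"):
    d=get_image(n);hsv=cv2.cvtColor(d["pixels"],cv2.COLOR_RGB2HSV);old=cv2.cvtColor(C[n]["pixels"],cv2.COLOR_RGB2HSV)
    for nm,lo,hi in(("orange",(5,80,70),(18,255,255)),("green",(40,60,40),(85,255,255)),("red",(0,150,70),(4,255,255))):
        m=cv2.inRange(hsv,lo,hi);k,_,st,ce=cv2.connectedComponentsWithStats(m)
        for i in range(1,k):
            if st[i][4]>12:
                u,v=ce[i];p=onz(ray(C[n],u,v),.013);print(n,nm,"area",st[i][4],"px",(round(u),round(v)),"bench pos",p.round(3))
E
python3 blobs.py
```

```text
time: 13.37
position: [0.5482, -0.0928, 0.1879]
tool_rot: [3.099, -0.516, 0.001]
ft_force: [-1.7, 0.2, -1.0]
grip_width: 0.245
grip_force: 45.0
scene orange area 47 px (247, 212) bench pos [ 0.701 -0.134  0.013]
scene orange area 742 px (213, 333) bench pos [0.563 0.174 0.013]
scene green area 85 px (121, 364) bench pos [0.673 0.325 0.013]
scene red area 78 px (294, 194) bench pos [ 0.636 -0.254  0.013]
scene red area 18 px (307, 199) bench pos [ 0.598 -0.257  0.013]
side orange area 77 px (233, 225) bench pos [ 0.703 -0.139  0.013]
side orange area 17 px (238, 256) bench pos [ 0.644 -0.029  0.013]
side orange area 875 px (250, 312) bench pos [0.553 0.121 0.013]
side green area 30 px (240, 227) bench pos [ 0.683 -0.138  0.013]
side green area 104 px (144, 377) bench pos [0.676 0.316 0.013]
side red area 53 px (289, 180) bench pos [ 0.628 -0.423  0.013]
side red area 39 px (284, 205) bench pos [ 0.604 -0.281  0.013]
```

```bash
python3 -m crank '[[[-6,0,-7,0,1],[-11,0,-13,0,1],[-11,0,-13,0,1],[-11,0,-13,0,1],[-11,0,-13,0,1],[-11,0,-13,0,1],[-11,0,-13,0,1],[-11,0,-13,0,1],[-11,0,-13,0,1],[-11,0,-13,0,1]]]'; python3 -m crank '[[[-10,0,-12,0,1],[0,0,-10,0,1],[0,0,-10,0,1],[0,0,0,0,1]]]'; python3 blobs.py | grep -E "0.[67].*-0.1"; python3 go.py
```

```text
time: 14.3
position: [0.4486, -0.0585, 0.3136]
tool_rot: [3.098, -0.516, 0.004]
ft_force: [-0.2, 0.7, -0.5]
grip_width: 0.246
grip_force: 45.0
time: 14.63
position: [0.4406, -0.0557, 0.3468]
tool_rot: [3.098, -0.516, 0.008]
ft_force: [-0.0, 0.5, -0.5]
grip_width: 0.243
grip_force: 45.0
scene orange area 46 px (247, 213) bench pos [ 0.701 -0.134  0.013]
side orange area 76 px (233, 225) bench pos [ 0.703 -0.139  0.013]
side green area 30 px (240, 227) bench pos [ 0.683 -0.138  0.013]
t 14.73 p [ 0.4397 -0.0555  0.3444] F [-0.7 -0.2 -0.9] w 21.2 gf 45.0 zt [ 0.001  0.    -1.   ] yaw err to -ys 0.0
```

```bash
python3 -m crank '[[[12,30,0,0,1],[10,34,0,0,1],[0,34,0,0,1],[0,34,0,0,1],[0,34,0,0,1],[-4,34,0,0,1],[-8,34,10,0,1],[-5,30,15,0,1],[0,14,15,0,1],[0,0,0,0,1]]]' ; python3 -m crank '[[[0,0,0,0,1]]]'>/dev/null; python3 go.py "(.327,-.3136,.2456)"
cat > tip.py <<'E'
from h import *
from bench import ctrl,get_image
s=ctrl.get_state();M=R.from_rotvec(s["tool_rot"]).as_matrix();g=s["position"]-.019*M[:,2]
rs=[]
for n in("scene","side"):
    px=get_image(n)["pixels"];c=C[n];T=np.linalg.inv(c["T"])
    def proj(P): q=T[:3,:3]@P+T[:3,3];return c["fx"]*q[0]/q[2]+c["cx"],c["fy"]*q[1]/q[2]+c["cy"]
    tip=g+M@np.array([np.sin(.7),0,np.cos(.7)])*.184   # centre of black tip
    u,v=proj(tip);x0,y0=int(u)-16,int(v)-16
    w=px[y0:y0+32,x0:x0+32];gray=w.mean(2);old=c["pixels"][y0:y0+32,x0:x0+32].mean(2)
    m=((gray<60)&(old-gray>25)).astype(np.uint8);k,_,st,ce=cv2.connectedComponentsWithStats(m)
    print(n,"pred",(round(u,1),round(v,1)),[(st[i][:5].tolist(),(ce[i]+[x0,y0]).round(1).tolist()) for i in range(1,k) if st[i][4]>4])
    cv2.imwrite(f"pics/tip_{n}.png",w[:,:,::-1])
    print("\n".join("".join("#" if a<45 else "+" if a<75 else "." if a<105 else " " for a in r) for r in gray))
E
python3 tip.py
```

```text
time: 15.57
position: [0.3498, -0.3229, 0.2998]
tool_rot: [-3.094, 0.527, 0.011]
ft_force: [-0.6, 0.1, -2.3]
grip_width: 0.242
grip_force: 45.0
t 15.65 p [ 0.353  -0.3199  0.3025] F [ 0.3 -0.3 -1.4] w 21.0 gf 45.0 zt [-0.003  0.003 -1.   ] yaw err to -ys 0.002
(.327,-.3136,.2456) tool mm [-26.   3.  57.]
scene pred (np.float64(380.1), np.float64(145.5)) [([11, 13, 6, 4, 11], [376.8, 144.0])]
                      .         
                         ..     
                                
                                
                                
                                
                             ...
                           ..+.+
                        ...+..++
                     ......+++++
                     ....++++++.
                  ......++++.   
            +.........+++..     
           +#......+++..        
           +#+..+++..           
          .##++++.              
           .###+                
             .                  
                                
                      .         
                     ..         
            
[... 280 characters left out ...]
....
....   .... ... ................
. ..............................
side pred (np.float64(342.2), np.float64(148.9)) [([11, 14, 3, 2, 5], [337.8, 146.6])]
                               .
                             ..+
                           ...+.
                          ..++..
                        ...+..  
                       ..+...   
                       .++.     
                     .....      
                    ....        
                   ....         
                 ....           
                ....            
           .. ....              
          .++....               
          +#++.                 
          .##+.                 
           .+.
```

Run:
```python
from h import *
from bench import ctrl
s=ctrl.get_state();M=R.from_rotvec(s["tool_rot"]).as_matrix();g=s["position"]-.019*M[:,2]
t,e=tri([ray(C["scene"],376.8,144.3),ray(C["side"],337.6,146.7)]);L=M.T@(t-g)*1000
th=np.arctan2(L[0],L[2]);print(t,e,L,np.linalg.norm(L),th)
end=t+M@np.array([np.sin(th),0,np.cos(th)])*.005
print("end",end,"shift to cup (.4425,-.353,.075):",(M.T@(np.array([.4425,-.353,.075])-end)*1000).round(1))
```

```text
[ 0.47494845 -0.35525618  0.18444142] 0.003281263071179811 [125.50467424  -4.18665174 139.02160372] 187.33915129947647 0.734343941358158
end [ 0.47812092 -0.35633329  0.18072992] shift to cup (.4425,-.353,.075): [-34.8   8.4 105.7]
```

```bash
python3 -m crank '[[[-18,2,0,0,1],[-18,2,0,0,1],[0,0,30,0,1],[0,0,30,0,1],[0,0,25,0,1],[0,0,0,0,1],[0,0,0,0,1]]]' 25; python3 tip.py; python3 go.py
```

```text
time: 16.33
position: [0.3189, -0.3108, 0.2197]
tool_rot: [-3.099, 0.512, 0.001]
ft_force: [-0.0, -0.1, 0.4]
grip_width: 0.248
grip_force: 25.0
scene pred (np.float64(386.2), np.float64(178.6)) [([11, 12, 4, 6, 11], [382.6, 176.9]), ([11, 21, 3, 4, 8], [382.1, 184.8])]
                              . 
                          ..... 
                         .......
                     ...........
                .............. .
     ... .........   ...........
    .. ...................... ..
    .......... .. .. . ......  .
    . . ..  . .... .....   .....
    .. ....... ...... ..........
    .. ....    .................
     ..  ..  ....      ...+.++++
     .. .. .++.    .......+++++.
      ... .+#.  .......++++.....
       ....+#+......+++..... .  
      ..  .+#+...++....... .  ..
      .....+##++.+..    ........
     .......+++++++.  ..........
     ....++....+++++... . ......
    ..+.++++..++++++.. ........ 
    ..+.+++++.+++++++. .. ......
    . .++++++++++++++. .........
    +..++++++++++++++. .........
     +..++++++++++.+. ..........
     ++. .+++++++ .+. ..... ....
     
[... 824 characters left out ...]
##+.                 
          +##+.                 
          .+++.                 
     ...   ......               
   ...............              
 ......++....++++...            
......++++++++++++...           
......++++++++++++.....         
.......++++++++++.......        
....+++.++++++++.........    .  
.....+++++++.++++...............
.....+###++++++++...............
.....+###+++++++.. .............
 ....+##++#+++++................
  ...+##++++++++................
    .+#++++++++..... ...........
    .+##+++++++.................
     +#++++++++.................
t 16.43 p [ 0.3199 -0.3123  0.2217] F [-0.3 -0.5 -0.6] w 20.8 gf 25.0 zt [ 0.003 -0.002 -1.   ] yaw err to -ys -0.001
```

The tip is centred over the cup, about 13 mm above its rim. I'll lower it into the flare, then reverse the arc to bring the rod upright.

```bash
python3 -m crank '[[[0,0,12,0,1],[3,0,12,0,1],[0,0,0,0,1]]]'; python3 -m crank '[[[5,0,0,0,1],[15,0,-12,0,1],[16,0,-10,0,1],[17,0,-9,0,1]]]'; python3 -m crank '[[[17,0,-7,0,1],[18,0,-5,0,1],[18,0,-3,0,1],[18,0,-1,0,1],[3,0,0,0,1],[0,0,0,0,1]]]'; python3 go.py "(.4425,-.353,.245)"; sed -i 's/sin(.7)/sin(.0)/;s/cos(.7)/cos(.0)/' tip.py; python3 tip.py
```

```text
time: 16.68
position: [0.3211, -0.3125, 0.1942]
tool_rot: [-3.098, 0.515, 0.002]
ft_force: [-0.0, 0.1, -0.4]
grip_width: 0.244
grip_force: 25.0
time: 17.02
position: [0.3725, -0.3309, 0.2283]
tool_rot: [3.098, -0.517, 0.003]
ft_force: [1.0, 0.2, -0.4]
grip_width: 0.246
grip_force: 25.0
time: 17.52
position: [0.4425, -0.3542, 0.2428]
tool_rot: [-3.099, 0.514, -0.001]
ft_force: [-0.1, 0.0, -0.5]
grip_width: 0.251
grip_force: 25.0
t 17.52 p [ 0.4425 -0.3542  0.2428] F [-0.1  0.  -0.5] w 21.8 gf 25.0 zt [ 0.001 -0.    -1.   ] yaw err to -ys -0.001
(.4425,-.353,.245) tool mm [-0. -1. -2.]
scene pred (np.float64(381.6), np.float64(181.4)) []
................................
. .......................  .....
.........................  .....
......................... ...   
...........................     
...........................     
............................    
.............................   
................ .............  
................................
........ ..........  ...........
....................... ........
.............. .+ .++.. ........
....................+++....
[... 1007 characters left out ...]
       
.................               
.............. ...              
.................+..            
.................+++..          
...........+....++++++.         
............+...++++++.         
..............+++++++..         
.........++++++++++++.          
..........+++++++++++.          
..........+#+#++++++++.         
..........+#+#+++++#+..         
..........+#####+++++....       
..........+##++++++++......     
..........+##+#++++++.......    
.........++#++++++++..........  
.   ......+#++++++++............
     ....++#++++++++............
       ..+#+++++++++....... ....
      ..+++#++++++++............
     .+++##+++++++++............
   .++#+###++++++++++...........
```

```bash
python3 -m crank '[[[0,0,6,0,1],[0,0,6,0,1],[0,0,6,0,1]]]'; python3 -m crank '[[[0,0,6,0,1],[0,0,6,0,1],[0,0,0,0,1]]]'; python3 go.py
```

```text
time: 17.87
position: [0.4406, -0.3541, 0.2239]
tool_rot: [3.099, -0.517, -0.0]
ft_force: [0.0, 0.6, -2.2]
grip_width: 0.242
grip_force: 25.0
time: 18.12
position: [0.4404, -0.3535, 0.2106]
tool_rot: [-3.098, 0.516, 0.004]
ft_force: [0.6, 0.1, -1.7]
grip_width: 0.244
grip_force: 25.0
t 18.12 p [ 0.4404 -0.3535  0.2106] F [ 0.6  0.1 -1.7] w 21.2 gf 25.0 zt [-0.002  0.002 -1.   ] yaw err to -ys 0.0
```

```bash
python3 -m crank '[[[0,0,6,0,1],[0,0,6,0,1],[0,0,6,0,1],[0,0,4,0,1],[0,0,0,0,1]]]'; python3 -m crank '[[[0,0,3,0,1],[0,0,0,0,1]]]'; python3 go.py
```

```text
time: 18.53
position: [0.4407, -0.3537, 0.1891]
tool_rot: [-3.098, 0.516, 0.003]
ft_force: [-0.3, 0.4, -1.2]
grip_width: 0.242
grip_force: 25.0
time: 18.7
position: [0.4412, -0.3541, 0.1871]
tool_rot: [-3.099, 0.516, 0.001]
ft_force: [-0.1, -0.8, -1.5]
grip_width: 0.247
grip_force: 25.0
t 18.7 p [ 0.4412 -0.3541  0.1871] F [-0.1 -0.8 -1.5] w 21.5 gf 25.0 zt [-0.  0. -1.] yaw err to -ys -0.0
```

```bash
python3 -m crank '[[[0,0,0,0,0],[0,0,0,0,0],[0,0,0,0,0],[0,0,0,0,0],[0,0,0,0,0],[0,0,-20,0,0],[0,0,-30,0,0],[0,0,-30,0,0],[0,0,-30,0,0]]]'; python3 -m crank '[[[-5,-38,0,0,1],[-5,-38,0,0,1],[-5,-38,0,0,1],[-5,-38,0,0,1],[-5,-38,0,0,1],[-5,-38,0,0,1],[0,0,0,0,1]]]'; python3 go.py "(.525,-.084,.17)"
python3 - <<'E'
from h import *
from bench import get_image
for n in("scene","side"):
    now=get_image(n)["pixels"]
    for t,p in(("old",C[n]["pixels"]),("now",now)):
        m=cv2.inRange(cv2.cvtColor(p,cv2.COLOR_RGB2HSV),(0,150,70),(6,255,255))+cv2.inRange(cv2.cvtColor(p,cv2.COLOR_RGB2HSV),(172,150,70),(180,255,255));k,_,st,ce=cv2.connectedComponentsWithStats(m)
        print(n,t,[(st[i].tolist(),ce[i].round(1).tolist()) for i in range(1,k) if st[i][4]>25])
E
python3 blobs.py|grep -E "orange|green"
```

```text
time: 19.45
position: [0.4411, -0.354, 0.2987]
tool_rot: [-3.099, 0.516, 0.0]
ft_force: [0.0, -0.7, 0.5]
grip_width: 0.501
grip_force: 0.0
time: 20.03
position: [0.4887, -0.1188, 0.2983]
tool_rot: [-3.099, 0.495, -0.003]
ft_force: [0.4, 2.2, -0.2]
grip_width: 0.063
grip_force: 0.0
t 20.03 p [ 0.4887 -0.1188  0.2983] F [ 0.4  2.2 -0.2] w 5.5 gf 0.0 zt [ 0.002  0.003 -1.   ] yaw err to -ys -0.013
(.525,-.084,.17) tool mm [ 23. -44. 128.]
scene old [([387, 134, 9, 7, 48], [391.4, 136.9]), ([389, 143, 6, 10, 28], [391.6, 147.3]), ([299, 196, 11, 9, 71], [303.8, 199.3])]
scene now [([382, 171, 10, 5, 35], [386.3, 172.7]), ([392, 171, 8, 9, 51], [395.7, 175.1])]
side old [([347, 136, 8, 18, 102], [350.6, 144.2]), ([280, 202, 9, 6, 45], [283.8, 204.4])]
side now [([344, 170, 16, 9, 89], [351.5, 173.7]), ([280, 201, 9, 7, 47], [283.8, 204.3])]
scene orange area 24 px (472, 38) bench pos [ 0.508 -1.293  0.013]
scene orange area 46 px (247, 213) bench pos [ 0.701 -0.134  0.013]
scene orange area 746 px (213, 333) bench pos [0.563 0.174 0.013]
scene green area 84 px (122, 364) bench pos [0.673 0.325 0.013]
side orange area 78 px (233, 225) bench pos [ 0.703 -0.139  0.013]
side orange area 13 px (238, 257) bench pos [ 0.643 -0.028  0.013]
side orange area 872 px (250, 312) bench pos [0.553 0.121 0.013]
side green area 30 px (240, 227) bench pos [ 0.683 -0.138  0.013]
side green area 107 px (144, 377) bench pos [0.676 0.316 0.013]
```

The red handle is not where it was, so the rod isn't standing. I'll map the area numerically.

```bash
cat > asc.py <<'E'
import sys
from h import *
from bench import get_image
n,x0,x1,y0,y1=sys.argv[1],*map(int,sys.argv[2:6])
p=get_image(n)["pixels"][y0:y1,x0:x1];h=cv2.cvtColor(p,cv2.COLOR_RGB2HSV);g=p.mean(2)
print(n,x0,y0)
for r in range(p.shape[0]):
    print("%3d "%(y0+r)+"".join("R" if (h[r,c,0]<7 or h[r,c,0]>172) and h[r,c,1]>130 and h[r,c,2]>50 else "B" if 100<h[r,c,0]<130 and h[r,c,1]>110 else "G" if 35<h[r,c,0]<90 and h[r,c,1]>45 else "#" if g[r,c]<45 else "+" if g[r,c]<75 else "." if g[r,c]<100 else "o" if g[r,c]>150 else " " for c in range(p.shape[1])))
E
python3 asc.py side 325 395 160 215; python3 asc.py scene 360 420 155 220
```

```text
side 325 160
160 oooooooooooooooooooooooooooooooooooooooooooooooooooooooooooooooooooooo
161 oooooooooooooooooooooooooooooooooooooooooooooooooooooooooooooooooooooo
162 oooooooooooooooooooooooooooooooooooooooooooooooooooooooooooooooooooooo
163 oooooooooooooooooooooooooooooooooooooooooooooooooooooooooooooooooooooo
164 oooooooooooooooooooooooooooooooooooooooooooooooooooooooooooooooooooooo
165 oooooooooooooooooooooooooooooooooooooooooooooooooooooooooooooooooooooo
166 oooooooooooooooooooooooooooooooooooooooooooooooooooooooooooooooooooooo
167 oooooooooooooooooooooooooooooooooooooooooooooooooooooooooooooooooooooo
168 oooooooooooooooooooooooooooooooooooooooooooooooooooooooooooooooooooooo
169 oooooooooooooooooooooooooooo    R  ooooooooooooooooooooooooooooooooooo
170 ooooooooooooooooooooooooo    .RRRRR oooooooooooooooooooooooooooooooooo
171 ooooooooooooooooooooo    RRRRRRRRRR oooooooooooooooooooooooooooooooooo
172 ooooooooooooooo       RRRRRRRRRRRRR oooooooooooooooooooooooooooooooooo
173 ooooooooooooooo    .RRRRRRRRRRRRRRRR ooooooooooooooooooooooooooooooooo
174 oooooooooooooo    .RRRRRRRRRRRRRR
[... 6576 characters left out ...]
+++..............++#oooooooooooooooooooooooooooooo
210         .+#+++++.........+++# oooooooooooooooooooooooooooooo
211           ++++++++++++++++#.oooooooooooooooooooooooooooooooo
212            ..+++++++++++#+.ooooooooooooooooooooooooooooooooo
213                 ++++++..oooooooooooooooooooooooooooooooooooo
214                ooooooooooooooooooooooooooooooooooooooooooooo
215                  ooooooooooooooooooooooooooooooooooooooooooo
216                   oooooooooooooooooooooooooooooooooooooooooo
217                     oooooooooooooooooooooooooooooooooooooooo
218   .                   oooooooooooooooooooooooooooooooooooooo
219                      . ooooooooooooooooooooooooooooooooooooo
```

```bash
python3 asc.py side 268 345 172 206; python3 asc.py scene 300 385 158 184
python3 - <<'E'
from h import *
from bench import get_image
for n in("scene","side"):
    d=cv2.absdiff(get_image(n)["pixels"],C[n]["pixels"]).max(2)
    for nm,lo,hi in(("blue",(100,110,40),(130,255,255)),):
        for p in (C[n]["pixels"],get_image(n)["pixels"]):
            m=cv2.inRange(cv2.cvtColor(p,cv2.COLOR_RGB2HSV),lo,hi);k,_,st,ce=cv2.connectedComponentsWithStats(m);print(n,[(int(st[i][4]),ce[i].round(1).tolist()) for i in range(1,k) if 80<st[i][4]<3000])
E
```

```text
side 268 172
172 .. ooooooooooooooooooooooooooooooooooooooooooooooooooooooooooooooooooooo     
173 +. oooooooooooooooooooooooo  ooooooooooooooooooooooooooooooooooooooooooo    .
174 . ooooooooooooooooooooooooo . ooooooooooooooooooooooooooooooooooooooooo    .R
175   ooooooooooooooooooooooooo . ooooooooooooooooooooooooooooooooooooooooo    RR
176 ooooooooooooooooooooooooooooooooooooooooooooooooooooooooooooooooooooo      +R
177 ooooooooooooooooooooooooooooooooooooooooooooooooooooooooooooooooooo   ..   +R
178 oooooooooooooooooooooooooooooooo oooooooooooooooooooooooooooooo      ...   .R
179 oooooooooooooooooooooooooooooo    ooooooooooooooooooooooooo       .......   .
180 ooooooooooooooooooooooooooooo     ooooooooooooooooooooooo     .....    .+.  .
181 oo   ooooooooooooooooooooooo    ooooooooooooooooooooo      ....    oo  +++.  
182         ooooooooooooooooooo    oooooooooooooooooo      ....     oooooo +++++.
183          oooooooooooooooo     oooooooooooooooo      ....    oooooooooo .+++++
184     ...   oooooooooooooo     oooooooooo oo      .....   oooooooooooooo .+++++
185   .++...   oooooo
[... 3790 characters left out ...]
 .........                 oooooooooooooooooooooooooooo .    ooooooooooo  .++++...++
182    ......                  . oooooooooooooooooooooooooooo . .. oooooooooo  .+++++++++
183     ...                     . oooooooooooooooooooooooooooo .     oooooooo . .++++++++
scene [(258, [301.2, 81.2]), (157, [267.6, 184.7]), (262, [336.8, 205.7]), (2742, [114.1, 314.2]), (102, [334.3, 340.5]), (849, [45.6, 404.8])]
scene [(150, [298.8, 78.8]), (90, [274.7, 196.1]), (316, [336.4, 206.8]), (2739, [114.1, 314.3]), (99, [334.4, 340.3]), (845, [45.7, 404.8])]
side [(177, [261.2, 109.4]), (150, [257.8, 182.6]), (215, [319.8, 199.0])]
side [(176, [261.2, 109.4]), (123, [268.2, 193.6]), (217, [319.7, 199.1])]
```

Run:
```python
from h import *
for n,a,b in(("tip",(346.5,171.5),(307,187)),("collar",(380.5,173.5),(341.8,177)),("hEnd",(396,175),(358.2,173)),("cupmouth",(383,184),(345,184))):
    x,e=tri([ray(C["scene"],*a),ray(C["side"],*b)]);print(n,x.round(4),round(e,4))
```

```text
tip [ 0.5654 -0.4133  0.0038] 0.0013
collar [ 0.4563 -0.3725  0.0844] 0.0012
hEnd [ 0.4112 -0.3529  0.1175] 0.0005
cupmouth [ 0.441  -0.3557  0.0719] 0.0032
```

The rod is lying with its tip on the bench at (0.565, -0.413) and its handle leaning over the cup, in line with the tool's x-z plane. During the reverse arc I lifted it before the tip met the wall, so it came out. I'll re-grip near the handle's end.

```bash
python3 -m crank '[[[0,0,0,0,0],[0,38,0,0,0],[0,38,0,0,0],[0,38,0,0,0],[0,38,0,0,0],[0,38,0,0,0],[0,20,0,0,0],[0,0,0,0,0]]]' 25 >/dev/null; python3 go.py "(.420,-.3565,.093)"
```

```text
t 21.3 p [ 0.4153 -0.3333  0.297 ] F [-0.8  0.2 -0.1] w 41.1 gf 0.0 zt [-0.002 -0.002 -1.   ] yaw err to -ys 0.01
(.420,-.3565,.093) tool mm [ 12.  20. 204.]
```

```bash
python3 -m crank '[[[12,20,0,0,0],[0,0,35,0,0],[0,0,35,0,0],[0,0,35,0,0],[0,0,35,0,0],[0,0,0,0,0]]]' >/dev/null; python3 go.py "(.420,-.3565,.093)"
```

```text
t 21.8 p [ 0.4199 -0.3463  0.1502] F [-2.2  1.1 -0.2] w 43.1 gf 0.0 zt [-0.01   0.008 -1.   ] yaw err to -ys -0.001
(.420,-.3565,.093) tool mm [ 4. 10. 57.]
```

```bash
python3 -m crank '[[[0,0,0,0,0],[0,0,0,0,0]]]' >/dev/null; python3 go.py "(.420,-.3565,.093)"; python3 -m crank '[[[0,0,0,0,0]]]' >/dev/null; python3 go.py "(.420,-.3565,.093)"
```

```text
t 21.97 p [ 0.425  -0.3506  0.1596] F [-0.2 -0.4  1.3] w 43.4 gf 0.0 zt [ 0.002 -0.002 -1.   ] yaw err to -ys -0.001
(.420,-.3565,.093) tool mm [-3.  7. 67.]
t 22.05 p [ 0.4254 -0.3512  0.1606] F [-0.2  0.1 -0.3] w 43.3 gf 0.0 zt [ 0.004 -0.003 -1.   ] yaw err to -ys -0.0
(.420,-.3565,.093) tool mm [-4.  7. 68.]
```

Settled. Descend and grip.

```bash
python3 -m crank '[[[-4,6,20,0,0],[0,0,20,0,0],[0,0,18,0,0],[0,0,8,0,0],[0,0,0,0,0],[0,0,0,0,0]]]'; python3 -m crank '[[[0,0,0,0,1],[0,0,0,0,1],[0,0,0,0,1],[0,0,0,0,1],[0,0,0,0,1],[0,0,0,0,1]]]'; python3 go.py
```

```text
time: 22.55
position: [0.4188, -0.3551, 0.093]
tool_rot: [3.098, -0.516, 0.003]
ft_force: [0.1, -0.3, -0.5]
grip_width: 0.498
grip_force: 0.0
time: 23.05
position: [0.4181, -0.3545, 0.0918]
tool_rot: [3.099, -0.516, 0.001]
ft_force: [0.7, 0.7, 0.1]
grip_width: 0.235
grip_force: 25.0
t 23.05 p [ 0.4181 -0.3545  0.0918] F [0.7 0.7 0.1] w 20.5 gf 25.0 zt [ 0. -0. -1.] yaw err to -ys -0.0
```

```bash
python3 -m crank '[[[0,0,-15,0,1],[0,0,-25,0,1],[0,0,-30,0,1],[0,0,-30,0,1],[0,0,-30,0,1],[0,0,-30,0,1],[0,0,-30,0,1],[0,0,-15,0,1],[0,0,0,0,1]]]' 25; python3 -m crank '[[[0,0,0,0,1],[0,0,0,0,1],[0,0,0,0,1],[0,0,0,0,1],[0,0,0,0,1],[0,0,0,0,1]]]' 4; python3 go.py; python3 asc.py side 325 395 110 192
```

```text
time: 23.8
position: [0.4193, -0.3558, 0.3008]
tool_rot: [3.095, -0.516, 0.01]
ft_force: [1.3, -0.1, -0.1]
grip_width: 0.236
grip_force: 25.0
time: 24.3
position: [0.4177, -0.3544, 0.2957]
tool_rot: [-3.098, 0.516, 0.002]
ft_force: [0.5, -0.7, -0.2]
grip_width: 0.25
grip_force: 4.0
t 24.3 p [ 0.4177 -0.3544  0.2957] F [ 0.5 -0.7 -0.2] w 21.8 gf 4.0 zt [-0.001  0.001 -1.   ] yaw err to -ys -0.0
side 325 110
110 +.+##G#G###+++#GG####+    o  ..#######B#B#.  .  oooooooooooooooooooooo
111 +++#G#####+. .+###GG#+      ...RR##GBB###+  oooooooooooooooooooooooooo
112 +++######++   +######+.   o ...+RR###G###.oooooooooooooooooooooooooooo
113 +.#######.     ...+#+  oooo ....+RRR##++. oooooooooooooooooooooooooooo
114 +.###GG##+.        +. ooooo .....++R++.  ooooooooooooooooooooooooooooo
115 ..#####++.   ......+ ooooooo .........  oooooooooooooooooooooooooooooo
116 .....+.      ....+++ ooooooo .++...... ooooooooooooooooooooooooooooooo
117 .      oooo          ooooooo .++.....  ooooooooooooooooooooooooooooooo
118 . oooooooo   ooooo ooooooooo .++.     oooooooooooooooooooooooooooooooo
119 . oooooooo 
[... 4759 characters left out ...]
ooooooooooooooooooooooooo
183 .. . . .........++++++++++  oooooooooooooooooooooooooooooooooooooooooo
184 . . ..   .......+++++++++.  oooooooooooooooooooooooooooooooooooooooooo
185 ...  . ......++++++++++++..  ooooooooooooooooooooooooooooooooooooooooo
186 ....... ... ..++++++++++++..   ooooooooooooooooooooooooooooooooooooooo
187  ..... ..  ...+##+++++++++.. .   ooooooooooooooooooooooooooooooooooooo
188 .. ..  . .. ..+###+#+###+.. ...   oooooooooooooooooooooooooooooooooooo
189 .. ...... . ..+####++#+#+. .  ...  ooooooooooooooooooooooooooooooooooo
190 ... ....  .. .+#######+#+.. .  ..    ooooooooooooooooooooooooooooooooo
191 . ..... ......+##+++++++..    . ...    ooooooooooooooooooooooooooooooo
```

The rod swung down a good part of the way under its own weight. I'll let it go further at 3 N with small shakes.

```bash
cat > tilt.py <<'E'
# rod shaft fit in side view within a band of rows, intersected with tool x-z plane through grip
from h import *
from bench import ctrl,get_image
s=ctrl.get_state();M=R.from_rotvec(s["tool_rot"]).as_matrix();g=s["position"]-.019*M[:,2];y=M[:,1]
p=get_image("side")["pixels"];c=C["side"];d=C["side"]["pixels"].mean(2)-p.mean(2)
T=np.linalg.inv(c["T"]);pr=lambda P:(lambda q:(c["fx"]*q[0]/q[2]+c["cx"],c["fy"]*q[1]/q[2]+c["cy"]))(T[:3,:3]@P+T[:3,3])
best=None
for th in np.arange(-.3,1.0,.01):
    v=[]
    for r in np.arange(.06,.18,.004):
        u,w=pr(g+M@np.array([np.sin(th),0,np.cos(th)])*r);v.append(p[int(round(w)),int(round(u))].mean())
    if best is None or np.mean(v)<best[0]: best=(np.mean(v),th)
print("tilt",best[1].round(2),"gray",best[0].round(0)); th=best[1]
for L in(.189,.196): print("tip L",L,(g+M@np.array([np.sin(th),0,np.cos(th)])*L).round(4))
E
python3 tilt.py; python3 -m crank '[[[3,0,0,0,1],[-3,0,0,0,1],[3,0,0,0,1],[-3,0,0,0,1],[0,0,0,0,1],[0,0,0,0,1]]]' 3; python3 tilt.py
```

```text
tilt 0.44 gray 82.0
tip L 0.189 [ 0.4939 -0.3805  0.1439]
tip L 0.196 [ 0.4967 -0.3814  0.1376]
time: 24.9
position: [0.4178, -0.3546, 0.2966]
tool_rot: [3.099, -0.516, 0.0]
ft_force: [-0.5, -0.4, -0.7]
grip_width: 0.255
grip_force: 3.0
tilt 0.45 gray 83.0
tip L 0.189 [ 0.4956 -0.3812  0.1454]
tip L 0.196 [ 0.4984 -0.3822  0.1391]
```

```bash
python3 -m crank '[[[-10,-3,0,0,1],[-17,-3,0,0,1],[-17,-3,0,0,1],[-12,-1,0,0,1],[-5,0,0,0,1],[0,0,10,0,1],[0,0,16,0,1],[0,0,16,0,1],[0,0,8,0,1],[0,0,0,0,1]]]' 10; python3 -m crank '[[[0,0,0,0,1],[0,0,0,0,1]]]' >/dev/null; python3 tilt.py; python3 asc.py side 330 365 158 200;  python3 asc.py scene 365 405 155 200
```

```text
time: 25.78
position: [0.3627, -0.3245, 0.2438]
tool_rot: [-3.097, 0.515, 0.006]
ft_force: [0.0, 0.8, -1.3]
grip_width: 0.245
grip_force: 10.0
tilt 0.44 gray 82.0
tip L 0.189 [ 0.4403 -0.3519  0.0952]
tip L 0.196 [ 0.4432 -0.3528  0.0889]
side 330 158
158 ooooooooooooooooooooooooooooo .+.. 
159 ooooooooooooooooooooooooooooo .+. o
160 oooooooooooooooooooooooooooo .+.  o
161 ooooooooooooooooooooooooooo  .+. oo
162 ooooooooooooooooooooooooooo .+. ooo
163 oooooooooooooooooooooooooo .+.. ooo
164 ooooooooooooooooooooooooo  ... oooo
165 ooooooooooooooooooooooooo .+. ooooo
166 oooooooooooooooooooooooo .+.  ooooo
167 ooooooooooooooooooooooo  .+. oooooo
168 ooooooooooooooooooooooo .+. ooooooo
169 oooooooooooooooooooooo .+.  ooooooo
170 ooooooooooooooooooooo .++. oooooooo
171      oooooooooooooooo .+. ooooooooo
172        ooooooooooooo .++  ooooooooo
173 . .      oooooooooo  .+. oooooooooo
174    .. .   ooooooooo .+.  oooooooooo
175   .  .      oooooo .+.. ooooooooooo
176              oooo .++. oooooooooooo
177 .  . .         o .+++  oooooooooooo
178   .. .    ...   .###+  oooooooooooo
179    .
[... 2157 characters left out ...]
       +++++++++++++++++              
185 oo       .+++++++++++++++.              
186 oo .     .+++.+++++++++++               
187 ooo      .++++++..++++++                
188 oo .     .+++++++++++++                 
189 oo       +++++++++++++.                 
190 oo       +++++++++++++                  
191        ..+++++++++++++                  
192     .++++++++++++++++.                  
193    .+++++++++++++++++.                  
194  .+++++++++++++++++++++                 
195  .++++++++++++++++++++++                
196 .++++++++++++++++++++++++               
197 +++++++++++++++++++++++++.              
198 ++++++++++++++++++++++++++.             
199 ++++++++++++++++++++++++++.
```

The tip is about 4 mm towards -x of the cup's centre and just above the rim. Shift +4, lower 15 into the flare, then push +x level so the tip goes deeper rather than out.

```bash
python3 -m crank '[[[4,0,0,0,1],[0,0,5,0,1],[0,0,5,0,1],[0,0,5,0,1],[0,0,0,0,1]]]' 6; python3 tilt.py;  python3 -m crank '[[[5,0,0,0,1],[5,0,0,0,1],[8,0,0,0,1],[8,0,0,0,1],[0,0,0,0,1]]]' ; python3 tilt.py; python3 go.py "(.4425,-.353,.21)"
```

```text
time: 26.52
position: [0.3665, -0.3261, 0.2298]
tool_rot: [-3.098, 0.516, 0.004]
ft_force: [0.4, 0.0, -1.4]
grip_width: 0.252
grip_force: 6.0
tilt 0.44 gray 80.0
tip L 0.189 [ 0.4423 -0.3519  0.0776]
tip L 0.196 [ 0.4452 -0.3529  0.0713]
time: 26.98
position: [0.3939, -0.3359, 0.2331]
tool_rot: [3.098, -0.514, 0.004]
ft_force: [-2.1, 0.3, 5.8]
grip_width: 0.253
grip_force: 6.0
tilt 0.38 gray 80.0
tip L 0.189 [ 0.4606 -0.3589  0.0768]
tip L 0.196 [ 0.463  -0.3597  0.0703]
t 27.03 p [ 0.3934 -0.3358  0.233 ] F [-2.4  0.6  4.3] w 21.4 gf 6.0 zt [ 0.002 -0.002 -1.   ] yaw err to -ys -0.001
(.4425,-.353,.21) tool mm [52.  0. 23.]
```

```bash
python3 asc.py side 325 365 150 192;  python3 asc.py scene 365 405 155 192
```

```text
side 325 150
150 ooooooooooooooooooooooooooooooo .+.  ooo
151 oooooooooooooooooooooooooooooo  ++. oooo
152 oooooooooooooooooooooooooooooo .+.  oooo
153 ooooooooooooooooooooooooooooo .++. ooooo
154 ooooooooooooooooooooooooooooo .+. oooooo
155 oooooooooooooooooooooooooooo .+.  oooooo
156 oooooooooooooooooooooooooooo .+. ooooooo
157 ooooooooooooooooooooooooooo .+.  ooooooo
158 ooooooooooooooooooooooooooo .+. oooooooo
159 oooooooooooooo ooooooooooo .+.  oooooooo
160 oooooooooooooooooooooooooo .+. ooooooooo
161 ooooooooooooooooooooooooo .+.. ooooooooo
162 ooooooooooooooooooooooooo .+. oooooooooo
163 oooooooooooooooooooooooo .+. ooooooooooo
164 ooooooooooooooooooooooo  ++  ooooooooooo
165 ooooooooooooooooooooooo .+. oooooooooooo
166 oooooooooooooooooooooo .+.  oooooooooooo
167 oooooooooooooooooooooo .+. ooooooooooooo
168 ooooooooooooooooooooo .+.  ooooooooooooo
169    oooooooooooooooooo .+. oooooooooooooo
170      ooooooooooooooo .+.  oooooooooooooo
171   .    ooooooooooooo .+. ooooooooooooooo
172 .       ooooooooooo .+.  ooooooooooooooo
173   .       ooooooooo .+. oooooooooooooooo
174  . 
[... 1763 characters left out ...]
76             .+++..+..                   
177           .++++...+.+..             . ..
178          .++#+.+.++++++.              oo
179          .+##++.++++++++.               
180          +++###++++++++++.              
181         .++++##+++++++++++              
182         .++++++++++++++++.              
183         .+.+++++++++++++++              
184          +++++++++++++++++              
185          .+++++++++++++++.              
186          .+++++++++++++.+               
187          .+++++++    ...                
188          .+++++++++++++                 
189          +++++++++++++.                 
190          +++++++++++++                  
191        ..+++++++++++++
```

```bash
python3 -m crank '[[[-3,0,4,0,1],[-3,0,4,0,1],[0,0,4,0,1],[0,0,3,0,1],[0,0,0,0,1]]]' 6; python3 tilt.py; python3 asc.py side 325 365 172 190
```

```text
time: 27.55
position: [0.3858, -0.3337, 0.219]
tool_rot: [3.097, -0.517, -0.0]
ft_force: [-6.0, 2.5, 12.8]
grip_width: 0.252
grip_force: 13.5
tilt 0.45 gray 76.0
tip L 0.189 [ 0.4636 -0.3606  0.0678]
tip L 0.196 [ 0.4664 -0.3616  0.0615]
side 325 172
172         oooooooooooo .++. oooooooooooooo
173 .  .      oooooooooo .+. ooooooooooooooo
174 .  .        ooooooo .+. oooooooooooooooo
175   .  ..      ooooo .+.  oooooooooooooooo
176  .   .. .      ooo .+. ooooooooooooooooo
177  .. .   ..        .+.  ooooooooooooooooo
178   .  .       .   .++.   oooooooooooooooo
179   .    .    ...+++++++.   oooooooooooooo
180   .     .. ...+#++++++++.    ooooooooooo
181  . .   .  ...++####+++++++.     oooooooo
182 . . .      ..++#####+++++++..      ooooo
183       ..   ..++####+++++#++..         oo
184 . ..        .+++#+#++++++++...         o
185  . ..   ..  .+++#++++++++++..     .     
186             ..+#++++++++++..     ...    
187   .    .  .  .+###++++++++. .           
188    .  ....   .+###++++##+..         oooo
189   ...      . .+#####+##++.         ooooo
```

```bash
python3 -m crank '[[[0,0,-10,0,1],[0,0,-10,0,1],[-10,0,0,0,1],[-12,0,0,0,1],[0,0,0,0,1],[0,0,0,0,1]]]' 6; python3 tilt.py; python3 go.py "(.4425,-.353,.21)"; python3 asc.py side 325 365 172 190;  python3 asc.py scene 365 405 166 192
```

```text
time: 28.15
position: [0.3642, -0.3258, 0.236]
tool_rot: [-3.099, 0.518, 0.001]
ft_force: [0.7, 0.9, -1.0]
grip_width: 0.251
grip_force: 10.1
tilt 0.45 gray 75.0
tip L 0.189 [ 0.4419 -0.3525  0.0848]
tip L 0.196 [ 0.4448 -0.3534  0.0785]
t 28.2 p [ 0.3648 -0.3258  0.2361] F [-0.7  0.4 -1.6] w 21.7 gf 10.1 zt [-0.  0. -1.] yaw err to -ys 0.001
(.4425,-.353,.21) tool mm [82.  1. 26.]
side 325 172
172 oooo       ooooooooooooooo .+.. oooooooo
173 o       .     ooooooooooo .++. ooooooooo
174     . .  .     oooooooooo .+.  ooooooooo
175   .      . ..    ooooooo .+.. oooooooooo
176  .    .           ooooo ..+. ooooooooooo
177        .       .    oo .+++ oooooooooooo
178    .       . .  ..    .##+. oooooooooooo
179 .    .    .. .........+###. oooooooooooo
180    .        ...++++++++###+    ooooooooo
181          . ..+++++++++###++       oooooo
182 .. .. .  .  .++++++++++++#+..       oooo
183  .          .+++++++++++#++. .         o
184 .     . .   .+++++++++#++++..      .    
185        .  . .++++#+++++#+++.  ..  ....  
186 ...     .   ..+##++++++++++.          . 
187      ...     .+###+###+
[... 573 characters left out ...]
76 oooo .      ..+.+.....++..+.            
177 ooooo     .+++++++++++.+++.            .
178 oooooo    +++++++++#++.+..              
179 oooo     .+++++++++#+...+               
180 oo       ++++++++++##++++.              
181 o  .    .+++++++++++###++.              
182         .+++++++++++++++++              
183 .       .+.+++++++++++++++              
184 .        +++++++++++++++++              
185          .+++++++++++++++.              
186 o        .+++++++++++++++               
187 oo       .+++++++.++++++                
188 ooo      .+++++++++++++                 
189 oo       +++++++++++++.                 
190 oo .     +++++++++++++                  
191 oo     ..+++++++++++++
```

```bash
python3 -m crank '[[[7,0,0,0,1],[0,0,6,0,1],[0,0,6,0,1],[0,0,5,0,1],[0,0,0,0,1]]]' 6;python3 -m crank '[[[0,0,4,0,1],[0,0,4,0,1],[0,0,0,0,1]]]'; python3 tilt.py; python3 asc.py side 325 365 172 190
```

```text
time: 28.72
position: [0.3712, -0.3276, 0.2175]
tool_rot: [-3.097, 0.516, 0.004]
ft_force: [-0.2, 0.1, -1.0]
grip_width: 0.247
grip_force: 10.1
time: 28.97
position: [0.3715, -0.328, 0.2105]
tool_rot: [-3.098, 0.516, 0.002]
ft_force: [-0.2, -0.5, -1.3]
grip_width: 0.253
grip_force: 10.1
tilt 0.46 gray 75.0
tip L 0.189 [ 0.4507 -0.355   0.0601]
tip L 0.196 [ 0.4537 -0.3561  0.0538]
side 325 172
172 ooo       ooooooooooooooooo  ... ooooooo
173 oo          ooooooooooooooo .+.  ooooooo
174      .       ooooooooooooo .++  oooooooo
175                oooooooooo .... ooooooooo
176                  oooooooo .+. oooooooooo
177  .       .        oooooo .+.  oooooooooo
178 . .       .  . ..   ooo  ... ooooooooooo
179    .   .    ........    .+. oooooooooooo
180 .         .  ..+++++++..... oooooooooooo
181 .    ..   ....+++++++++++..    ooooooooo
182             .++++++++++.+++.      oooooo
183     . .     .++++++#++.++++..       oooo
184   .    .    .++++++G#++++++..   .      o
185  . .     .  .+++++###++++++.    . .     
186    .        ..+####+++++++....   ..  .  
187   .  .  .    .+###++#+#+++.           . 
188      .  .    .+##+#++###+..             
189 o   .        .+##+##+##++.
```

Now it's about 20 mm deep with no contact force. Pushing +x, level.

```bash
python3 -m crank '[[[0,0,4,0,1],[6,0,0,0,1],[6,0,0,0,1],[6,0,0,0,1],[6,0,0,0,1],[0,0,0,0,1]]]' 6; python3 tilt.py;python3 -m crank '[[[8,0,0,0,1],[8,0,0,0,1],[8,0,0,0,1],[0,0,0,0,1]]]'; python3 tilt.py;  python3 go.py "(.4425,-.353,.21)"
```

```text
time: 29.57
position: [0.3957, -0.3368, 0.209]
tool_rot: [3.098, -0.515, 0.001]
ft_force: [-2.9, -0.2, 7.3]
grip_width: 0.249
grip_force: 11.5
tilt 0.36 gray 75.0
tip L 0.189 [ 0.4588 -0.3586  0.0512]
tip L 0.196 [ 0.4611 -0.3594  0.0446]
time: 29.95
position: [0.4218, -0.346, 0.2151]
tool_rot: [3.094, -0.514, 0.016]
ft_force: [-5.1, 3.1, 27.5]
grip_width: 0.249
grip_force: 19.3
tilt 0.21 gray 82.0
tip L 0.189 [ 0.4606 -0.3599  0.0497]
tip L 0.196 [ 0.462  -0.3604  0.0429]
t 30.0 p [ 0.4214 -0.346   0.215 ] F [-4.5  3.7 27.2] w 21.4 gf 19.0 zt [ 0.009 -0.007 -1.   ] yaw err to -ys -0.001
(.4425,-.353,.21) tool mm [22. -0.  5.]
```

```bash
python3 -m crank '[[[0,0,-5,0,1],[0,0,-5,0,1],[5,0,0,0,1],[0,0,0,0,1]]]' 6; python3 tilt.py; python3 -m crank '[[[6,0,0,0,1],[6,0,0,0,1],[4,0,0,0,1],[0,0,0,0,1]]]'; python3 tilt.py;  python3 go.py "(.4425,-.353,.21)"
```

```text
time: 30.33
position: [0.4227, -0.3456, 0.2169]
tool_rot: [3.099, -0.515, -0.001]
ft_force: [0.0, -0.6, -0.1]
grip_width: 0.247
grip_force: 8.2
tilt 0.2 gray 83.0
tip L 0.189 [ 0.4582 -0.3578  0.0507]
tip L 0.196 [ 0.4595 -0.3582  0.0438]
time: 30.72
position: [0.4388, -0.351, 0.2179]
tool_rot: [3.099, -0.515, 0.003]
ft_force: [-1.1, -0.6, 2.9]
grip_width: 0.246
grip_force: 7.3
tilt 0.11 gray 89.0
tip L 0.189 [ 0.4587 -0.3579  0.0491]
tip L 0.196 [ 0.4595 -0.3582  0.0421]
t 30.77 p [ 0.4383 -0.3509  0.2176] F [ 0.8 -0.1 -0.2] w 21.7 gf 6.6 zt [ 0.001 -0.001 -1.   ] yaw err to -ys -0.0
(.4425,-.353,.21) tool mm [5. 1. 8.]
```

```bash
python3 -m crank '[[[5,0,0,0,1],[5,0,0,0,1],[0,0,4,0,1],[0,0,4,0,1],[0,0,4,0,1],[0,0,0,0,1]]]' 6; python3 -m crank '[[[-3,0,4,0,1],[0,0,4,0,1],[0,0,4,0,1],[0,0,0,0,1]]]'; python3 tilt.py;  python3 go.py "(.4425,-.353,.193)"
```

```text
time: 31.27
position: [0.446, -0.3533, 0.2038]
tool_rot: [-3.098, 0.516, 0.003]
ft_force: [-0.3, 0.1, -1.0]
grip_width: 0.241
grip_force: 6.2
time: 31.6
position: [0.4433, -0.3525, 0.1924]
tool_rot: [-3.098, 0.516, 0.002]
ft_force: [-0.5, 0.5, -1.6]
grip_width: 0.241
grip_force: 6.3
tilt 0.09 gray 77.0
tip L 0.189 [ 0.4592 -0.3579  0.0232]
tip L 0.196 [ 0.4598 -0.3581  0.0162]
t 31.65 p [ 0.4436 -0.3527  0.1929] F [ 0.1  0.6 -0.5] w 21.2 gf 6.3 zt [-0.001  0.    -1.   ] yaw err to -ys 0.0
(.4425,-.353,.193) tool mm [-1.  1. -0.]
```

```bash
python3 -m crank '[[[0,0,4,0,1],[0,0,4,0,1],[0,0,0,0,1]]]' 6; python3 -m crank '[[[0,0,4,0,1],[0,0,4,0,1],[0,0,0,0,1]]]';python3 asc.py side 335 365 125 200; python3 go.py
```

```text
time: 31.9
position: [0.4435, -0.3526, 0.1845]
tool_rot: [-3.098, 0.516, 0.002]
ft_force: [0.1, 0.5, -1.3]
grip_width: 0.245
grip_force: 6.3
time: 32.15
position: [0.4434, -0.3526, 0.1764]
tool_rot: [-3.098, 0.516, 0.002]
ft_force: [0.4, 0.5, -1.3]
grip_width: 0.246
grip_force: 6.3
side 335 125
125 ###G#####+###+#####+++++######
126 GG############+#####++######++
127 BG##########################. 
128 G#G########GG#######+++#####  
129 ##G#BGG###########+++++##G#+ o
130 B###G##GG#G#######+..+++###+ o
131 ##G########G##GB#++..+++###+ o
132 G#G####G#G##BGGG#+.++++###+ oo
133 #####G###BGG##G##++++++#+. ooo
134 #G#########B##G########+. oooo
135 ########GBB###GB#######. ooooo
136 ##BG###G#######G##G####. ooooo
137 #G#GG#BG###G###BB####G#.oooooo
138 ..++##G########G##G#G#+ oooooo
139 o   .+###GGG######G#G#+ oooooo
140 o      +###B#####GG#B#. oooooo
141    ooo .####G#######G# ooooooo
142   ooooo +######G#G###+ ooooooo
143   ooooo ###G##GG##BGG+ ooooooo
144  oooooo.######B######. ooooooo
145 ooooooo.##G#B#G##G###. ooooooo
146 ooooooo.###BGGG###### oooooooo
147 oooooo .##G#G######## oooooooo
[... 1233 characters left out ...]
..++. ..+#+++. oooooooooooo
184   ....+. ..++++.. oooooooooooo
185 ....++.....++++.  oooooooooooo
186   ..+++++..++++. ooooooooooooo
187  ...+##++++++++. ooooooooooooo
188 .  .+###+#+#+++.  oooooooooooo
189   ..+###+++++++.    oooooooooo
190    .+#####++++.. .    oooooooo
191  ...+#++++++#+..       ooooooo
192  ..++#++++++++.. .       ooooo
193   ..+##+++++++.  ..        ooo
194 . .+++++++++++. .  .   ..    o
195 ...+##++++++++..     . .      
196 .+++++++++++++.  .  .  . ...  
197 ++####++++++++..  .  .        
198 +###+#+++++++++..     ..  . . 
199 #####++++++++##++..       .  .
t 32.2 p [ 0.4435 -0.3527  0.1768] F [ 0.   0.1 -1. ] w 21.0 gf 6.3 zt [-0.001  0.001 -1.   ] yaw err to -ys 0.0
```

The shaft is in the cup, nearly upright, and the collar is at its original height. Releasing.

```bash
python3 -m crank '[[[0,0,0,0,0],[0,0,0,0,0],[0,0,0,0,0],[0,0,0,0,0],[0,0,0,0,0],[0,0,-20,0,0],[0,0,-30,0,0],[0,0,-30,0,0],[0,0,-30,0,0],[0,0,0,0,0]]]'; python3 asc.py side 335 370 130 162; python3 asc.py scene 375 405 125 165
```

```text
time: 33.03
position: [0.4463, -0.3546, 0.2946]
tool_rot: [3.094, -0.515, 0.016]
ft_force: [0.7, 0.6, 0.6]
grip_width: 0.5
grip_force: 0.0
side 335 130
130 ooooooooooooooooooooooooooooooooooo
131 ooooooooooooooooooooooooooooooooooo
132 ooooooooooooooooooooooooooooooooooo
133  oooooooo    oooooooooooooooooooooo
134  ooooooo .RRRR  ooooooooooooooooooo
135 ooooooo .RRRRRR ooooooooooooooooooo
136 ooooooo +RRRRRR ooooooooooooooooooo
137 oooooo  RRRRRRR ooooooooooooooooooo
138 ooooooo.#RRRRR+ ooooooooooooooooooo
139 oooooo  #RRRRR+ ooooooooooooooooooo
140 o  oooo RRRRRR. ooooooooooooooooooo
141    oooo.RRRRRRR ooooooooooooooooooo
142   oooo .RRRRRR. ooooooooooooooooooo
143   oooo .RRRRRR. ooooooooooooooooooo
144  oooooo.RRRRRR  ooooooooooooooooooo
145 oooooo .RRRRRR. ooooooooooooooooooo
146 oooooo .RRRRRR oooooooooooooooooooo
147 oooooo .RRRRRR oooooooooooooooooooo
148 oooooo .RRRRRR oooooooooooooooooooo
149 oooooo +RRRRRR oooooooooooooooooooo
150 ooooo .RRRRRRR oooooooooooooooooooo
151 ooooo .#RRRRR+. ooooooooooooooooooo
152 oooo   +RRRRR.  ooooooooooooooooooo
153 oooo    .....    ooooooo
[... 1045 characters left out ...]

145 ooooo.RRRRRRRR+oooooo o oooooo
146  o   +RRRRRRRR.ooo  oooooooooo
147 . . ++RRRRRRRR.oooo oo o ooooo
148 . . +RRRRRRRRR.ooo ooo o ooooo
149 . ..+#RRRRRRRR+ ooo   oooooooo
150  .  +#++RRRR+#..oooooooooooo o
151  .oo +R######+.. ooo oooo  ooo
152  .    +RRRRRR  .  oo  oo ooooo
153  .+ o   +.+  o .ooo oooooooooo
154   .+  oo   ooo .ooooooo  ooooo
155    +..         .  ooooooooo   
156    .....     .....  ooooooo oo
157      .+........ . .. ooooo ooo
158      .++.+..      . . oooooooo
159 .    .++...   ..   ...oooooooo
160  . . .+.... . .      .. oooo o
161   .  .+..+.....    ..oooo oooo
162   .  .++....oo ...... oooo  oo
163      .+... .  ....o . oooooooo
164      ++. . ..... oooooooo oooo
```

The rod stands upright in its holder again. Now swing the barrel upright by pushing its collar from the robot side.

```bash
python3 -m crank '[[[-1,-36,0,0,1],[-2,-36,0,0,1],[-2,-36,0,0,1],[-2,-36,0,0,1],[-2,-36,0,0,1],[-2,-36,0,0,1],[-2,-36,0,0,1],[0,-25,0,0,1],[0,0,0,0,1],[0,0,0,0,1]]]' 10 >/dev/null; python3 -m crank '[[[0,0,0,0,1],[0,0,0,0,1]]]'; python3 go.py "(.5234,-.0836,.15)"; python3 blobs.py | grep -E "orange|green" | grep -E "0.[67].. -0.1"; python3 asc.py scene 235 300 185 230
```

```text
time: 34.13
position: [0.5206, -0.0884, 0.2866]
tool_rot: [3.098, -0.52, -0.002]
ft_force: [-0.3, -0.6, -0.3]
grip_width: 0.003
grip_force: 0.0
t 34.13 p [ 0.5206 -0.0884  0.2866] F [-0.3 -0.6 -0.3] w 0.3 gf 0.0 zt [-0.002 -0.    -1.   ] yaw err to -ys 0.003
(.5234,-.0836,.15) tool mm [  1.  -6. 137.]
scene orange area 45 px (247, 212) bench pos [ 0.701 -0.134  0.013]
side orange area 78 px (233, 225) bench pos [ 0.703 -0.139  0.013]
side green area 31 px (240, 227) bench pos [ 0.683 -0.139  0.013]
scene 235 185
185              o           ooooooooooo          ...                
186                            oo ooooo       ....+...               
187                 o            ooo        .BBBBBBBB.+.             
188                  o           oo  .    .+BB. oo  BB++.            
189                   oo           o    .+BBB o  ..  .B++            
190                     o           oo .+BBBo ..+++. o B++           
191                                    +BBB. ......++ o.++           
192                                 oo.BBBB .......++. .B+           
193                   
[... 1867 characters left out ...]

220              o ++++++...G+++##+++++++++++#. .++++++++.           
221                .++..+...++#+#++++++++++#+#+..++++++++.           
222                .+++++...+##+++++++++++++++++++++++++++           
223                .+++++...o +++++++++++++++++#. .++++++..          
224              o .+++++..+o +#+++++++++++++#+.   .+++++. .         
225             oo .+++++..+  ++++++++++#+++#++.    .++++.          .
226           oo  o.+++++..+. .+++++++++++#++++.     .+++.         .o
227          oo   o.+++.+.... .+++++++++#++++++.      .+.          .o
228        oo     o.++.+++... .++++++++#+++++++.     ooo           .o
229       oo      o +++.+......++++++++++++++++.   ooo          ...oo
```

```bash
python3 -c "
from h import *
print(tri([ray(C['scene'],263,216),ray(C['side'],240,227)]))"
python3 -m crank '[[[0,-5,30,0,1],[0,0,35,0,1],[0,0,35,0,1],[0,0,33,0,1],[0,0,0,0,1],[10,0,0,0,1],[10,0,0,0,1],[0,0,0,0,1]]]'; python3 go.py "(.618,-.116,.15)"
```

```text
(array([ 0.69046052, -0.17610961, -0.0233243 ]), np.float64(0.010177359138750154))
time: 34.95
position: [0.5457, -0.0899, 0.1573]
tool_rot: [3.099, -0.518, 0.01]
ft_force: [0.3, 0.8, 0.9]
grip_width: 0.006
grip_force: 0.0
t 34.95 p [ 0.5457 -0.0899  0.1573] F [0.3 0.8 0.9] w 0.5 gf 0.0 zt [ 0.006 -0.001 -1.   ] yaw err to -ys 0.001
(.618,-.116,.15) tool mm [77.  1.  8.]
```

```bash
python3 -m crank '[[[6,0,0,0,1],[6,0,0,0,1],[6,0,0,0,1],[6,0,0,0,1],[6,0,0,0,1]]]'; python3 -m crank '[[[5,0,0,0,1],[5,0,0,0,1],[0,0,0,0,1]]]'; python3 go.py "(.618,-.116,.15)"
```

```text
time: 35.37
position: [0.5547, -0.0922, 0.1554]
tool_rot: [-3.097, 0.513, 0.061]
ft_force: [-59.4, 15.5, 43.8]
grip_width: 0.007
grip_force: 34.3
time: 35.62
position: [0.5549, -0.0922, 0.1554]
tool_rot: [-3.097, 0.51, 0.094]
ft_force: [-73.8, 19.2, 54.3]
grip_width: 0.007
grip_force: 42.6
t 35.62 p [ 0.5549 -0.0922  0.1554] F [-73.8  19.2  54.3] w 0.6 gf 42.6 zt [-0.059  0.011 -0.998] yaw err to -ys -0.004
(.618,-.116,.15) tool mm [68.  2.  1.]
```

The finger caught the mouth's end face. Back off and go lower so it bears on the underside of the rim.

```bash
python3 -m crank '[[[-20,0,0,0,1],[-25,0,0,0,1],[-15,0,0,0,1],[0,0,0,0,1],[0,0,0,0,1]]]'; python3 go.py "(.618,-.116,.13)"; python3 asc.py side 225 300 170 235
```

```text
time: 36.03
position: [0.5237, -0.0821, 0.1556]
tool_rot: [3.098, -0.516, 0.004]
ft_force: [1.1, -0.1, -0.1]
grip_width: 0.003
grip_force: 0.0
t 36.03 p [ 0.5237 -0.0821  0.1556] F [ 1.1 -0.1 -0.1] w 0.3 gf 0.0 zt [ 0.002 -0.001 -1.   ] yaw err to -ys -0.0
(.618,-.116,.13) tool mm [100.   2.  26.]
side 225 170
170 oooooooooooooooooooo ++++.+...+++++######+################G##G#############
171 oooooooooooooooooooo .+++.+.++++#++++######+###+##+###+##########G####G#G##
172 oooooooooooooooooooo .++.+++++++##++++#+##############++##########GBG######
173 oooooooooooooooooooo ..+++++++##+##++##+################++#################
174 oooooooooooooooooooo .+++..+++########+#########+#########################+
175 oooooooooooooooooooo .+++++.+######++++###############+#############G###+++
176 ooooooooooooooo     ...++++.+########+++############+#########+########++++
177 ooooooooooooooo     ..+++..++#B##########+#############+#############++++++
178 oooooooooooooooo   ......+.++#G####G#######+##########################++###
179 ooooooooooooooooo   .+++++.++##B#GB#B###########################
[... 3711 characters left out ...]
GGG++++++++++###G#######G###++++++.     .    . .            
227 oooo .+......GGGGG++++++++++##############+++++++..        .               
228 oooo .++....+GGGGG++++++++++##G######GG##++++++++.                         
229 oooo  .....++GGGGG++++++++++####G#######+++++++++.                         
230 ooooo  ......GGGG..++++++++++##G###G###+++...++++              o           
231 oooooo           .+++++++++++++######+++++. ..++.              o           
232 oooooooo oooooo   .+++++++++++++++##++++++.    .                    oo    o
233 ooooooooooooooooo .+++++++++++++++++++++++.                        oo    oo
234 ooooooooooooooooo .+++++++++++++++++++++++.                            oooo
```

Friction locked the push: the rim has to rise along the finger as the barrel swings up. I'll follow the rim's arc instead, going up as well as forward.

```bash
python3 -m crank '[[[0,-1,12,0,1],[12,0,0,0,1],[10,0,0,0,1],[8,0,0,0,1],[0,0,0,0,1]]]'; python3 -m crank '[[[4.4,0,-5.8,0,1],[4.9,0,-5.3,0,1],[5.5,0,-4.8,0,1]]]'; python3 -m crank '[[[5.9,0,-4.2,0,1],[6.3,0,-3.6,0,1]]]'; python3 go.py "(.618,-.116,.13)"
```

```text
time: 36.5
position: [0.5527, -0.091, 0.1417]
tool_rot: [-3.098, 0.517, 0.002]
ft_force: [0.4, 0.2, -0.3]
grip_width: 0.01
grip_force: 0.1
time: 36.75
position: [0.5647, -0.0951, 0.1581]
tool_rot: [-3.099, 0.515, 0.005]
ft_force: [-4.0, 1.4, -2.4]
grip_width: 0.008
grip_force: 2.1
time: 36.92
position: [0.5774, -0.0993, 0.1669]
tool_rot: [3.099, -0.516, -0.001]
ft_force: [-4.3, 1.8, 0.2]
grip_width: 0.005
grip_force: 2.4
t 36.92 p [ 0.5774 -0.0993  0.1669] F [-4.3  1.8  0.2] w 0.4 gf 2.4 zt [-0. -0. -1.] yaw err to -ys -0.0
(.618,-.116,.13) tool mm [44.  3. 37.]
```

Moving at about 4 N, so the barrel is swinging. Finish.

```bash
python3 -m crank '[[[6.6,0,-3,0,1],[6.9,0,-2,0,1],[3,0,0,0,1]]]'; python3 -m crank '[[[3,0,0,0,1],[3,0,0,0,1],[0,0,0,0,1]]]'; python3 go.py "(.618,-.116,.13)"
```

```text
time: 37.17
position: [0.5912, -0.1039, 0.1726]
tool_rot: [-3.098, 0.516, 0.009]
ft_force: [-19.3, 4.9, 13.2]
grip_width: 0.008
grip_force: 10.0
time: 37.42
position: [0.5912, -0.1039, 0.1726]
tool_rot: [-3.099, 0.514, 0.029]
ft_force: [-29.6, 7.4, 19.6]
grip_width: 0.006
grip_force: 15.1
t 37.42 p [ 0.5912 -0.1039  0.1726] F [-29.6   7.4  19.6] w 0.5 gf 15.1 zt [-0.018  0.003 -1.   ] yaw err to -ys -0.001
(.618,-.116,.13) tool mm [30.  3. 42.]
```

```bash
python3 -m crank '[[[-15,0,0,0,1],[-25,0,0,0,1],[-30,0,0,0,1],[0,0,-30,0,1],[-20,20,-38,0,1],[-10,36,-30,0,1],[0,36,0,0,1],[0,36,0,0,1],[0,36,0,0,1],[0,0,0,0,1]]]'
python3 - <<'E'
from h import *
from bench import get_image
for n in("scene","side"):
    q=get_image(n)["pixels"]
    for nm,lo,hi in(("blue",(100,110,40),(130,255,255)),("red",(0,150,70),(6,255,255)),("orange",(5,80,70),(18,255,255)),("green",(40,60,40),(85,255,255))):
        for t,p in (("old",C[n]["pixels"]),("now",q)):
            m=cv2.inRange(cv2.cvtColor(p,cv2.COLOR_RGB2HSV),lo,hi);k,_,st,ce=cv2.connectedComponentsWithStats(m);print(n,nm,t,[(int(st[i][4]),ce[i].round(1).tolist()) for i in range(1,k) if 22<st[i][4]<1200])
E
python3 go.py; python3 asc.py scene 188 295 165 242
```

```text
time: 38.25
position: [0.4546, -0.234, 0.2625]
tool_rot: [3.089, -0.534, 0.007]
ft_force: [-0.7, -1.3, -0.1]
grip_width: 0.006
grip_force: 0.0
scene blue old [(258, [301.2, 81.2]), (157, [267.6, 184.7]), (262, [336.8, 205.7]), (102, [334.3, 340.5]), (849, [45.6, 404.8]), (55, [26.9, 411.6]), (39, [18.8, 413.6]), (24, [11.1, 415.6])]
scene blue now [(258, [301.2, 81.2]), (153, [267.6, 184.8]), (303, [336.6, 206.5]), (100, [334.4, 340.3]), (844, [45.7, 404.8]), (55, [27.1, 411.6]), (39, [18.8, 413.6]), (23, [11.3, 415.7])]
scene red old [(48, [391.4, 136.9]), (28, [391.6, 147.3]), (70, [303.8, 199.2])]
scene red now [(46, [386.1, 134.0]), (76, [303.8, 199.5])]
scene orange old [(24, [472.2, 37.8]), (745, [213.0, 333.2])]
scene orange now [(46, [246.6, 212.6]), (744, [213.0, 333.2])]
scene green old [(85, [121.5, 363.8])]
scene green now [(85, [121.5, 363.8])]
side blue old [(177, [261.2, 109.4]), (150, [257.8, 182.6]), (215, [319.8, 199.0]), (71, [353.3, 312.9])]
side blue now [(176, [261.2, 109.4]), (152, [257.8, 182.5]), (227, [319.8, 198.9]), (73, [353.4, 312.9])]
side red old [(94,
[... 8349 characters left out ...]
+....++ oooooooooooooooooooo
236 ooooooooooooooooooooooooooooooooo       oooo              ooo o.+++++..+oooooo.+...+ oooooooooooooooooooooo
237 oooooooooooooooooooooooooooooooooo                       oo ooo.++..+..+ooooooo..+. ooooooooooooooooooooooo
238 oooooooooooooooooooooooooooooooooooo                   ooo ooo  .+..+..+ooooooo   ooooooooooooooooooooooooo
239 ooooooooooooooooooooooooooooooooooooo                 oooo  oo..+++++..+ooooooooooooooooooooooooooooooooooo
240 ooooooooooooooooooooooooooooooooooooo               oooooo .  .+. .++..+ oooooooooooooooooooooooooooooooooo
241 oooooooooooooooooooooooooooooooooooooo             o oooooo     oo ++..+ oooooooooooooooooooooooooooooooooo
```

```bash
python3 - <<'E'
from h import *
for z in(.005,.013,.025,.036): print(z,"green",onz(ray(C["scene"],262.5,215.8),z).round(3),onz(ray(C["side"],240,227),z).round(3),"orange",onz(ray(C["scene"],246.6,212.6),z).round(3))
t,e=tri([ray(C["scene"],386,133.5),ray(C["side"],346.3,136)]);b,e2=tri([ray(C["scene"],384.5,151),ray(C["side"],345.3,152)]);print("rod top",t,e,"bottom",b,e2)
v=t-np.array([.442,-.353,.016]);print("lean",np.arccos(v[2]/np.linalg.norm(v)))
E
python3 asc.py side 322 372 130 215 | cut -c1-45
```

```text
0.005 green [ 0.665 -0.152  0.005] [ 0.687 -0.148  0.005] orange [ 0.706 -0.139  0.005]
0.013 green [ 0.661 -0.147  0.013] [ 0.683 -0.139  0.013] orange [ 0.701 -0.134  0.013]
0.025 green [ 0.654 -0.138  0.025] [ 0.676 -0.124  0.025] orange [ 0.694 -0.126  0.025]
0.036 green [ 0.649 -0.131  0.036] [ 0.671 -0.111  0.036] orange [ 0.688 -0.118  0.036]
rod top [ 0.4579045  -0.36056284  0.2180074 ] 0.0009829505152972094 bottom [ 0.45324325 -0.35669852  0.17206821] 0.0023343697387948866
lean 0.08696043142319375
side 322 130
130 #GG###. oooo.##B#GBG####.oooooooooooooooo
131 ...... ooooo.##B####G##+ oooooooooooooooo
132 o o   oooooo.#G##G##B##+ oooooooooooooooo
133 ooooooooooo .##B##G####R  ooooooooooooooo
134 ooooooooooo +##GG##G###RRRR ooooooooooooo
135 ooooooooooo +#GG#G##GG#RRRRR oooooooooooo
136 ooooooooooo +G#########RRRRR oooooooooooo
137 ooooooooooo +######BG##RRRRR oooooooooooo
138 ooooooooooo +#####G#G###RRR+ oooooooooooo
139 oooooooooo .G##G##GBBG##RRR+ oooooooooooo
140 oooooooooo .##GB#B#B###RRRR. oooooooooooo
141 ooooooooooo .++###B###RRRRR. oooooooooooo
142 ooooooooooo    ..+#
[... 2631 characters left out ...]
. ooooooooooo
200 BBBBBBB..+#########++#++#++++.  ooooooooo
201 BBBBBBB+++##+####+#++#+##+#+++. ooooooooo
202 BBBBBB..+##########+++#++####++. oooooooo
203 BBBBBB..+++#+######+++++#######. oooooooo
204 BBBBBB. .##########++#+########+ oooooooo
205 BBBBB.   +############+#####+##+ oooooooo
206 BB...    +####+#+##############+.  oooooo
207 ..       .############+########+.    oooo
208          .++###################+.       o
209           .+++###############++.....     
210 o         ...++######G#####+++.  .  . .  
211 oo         .....++++#+##++++.. .    .  . 
212 oo        .  ................. . .  .    
213 oo        . . .    ......   .. .   .     
214              .... .      .     .  . ..
```

Everything checks:
- **Barrel:** back at its starting pixels.
- **Rod:** standing in the cup, leaning about 5°.
- **Stoppers:** both in the tray.
- **Bottles:** unmoved.

The arm is clear, so I'm handing in.

```bash
python3 -m crank '[[[0,0,-10,0,1],[0,0,0,0,1],[0,0,0,0,1],[0,0,0,0,1]]]'; python3 -c "
from bench import job
print(job.close_job())"
```

```text
time: 38.78
position: [0.4571, -0.2234, 0.271]
tool_rot: [3.099, -0.514, 0.001]
ft_force: [-0.1, -0.2, 0.2]
grip_width: 0.004
grip_force: 0.0
the job is handed in; nothing more can be done
None
```

The job is handed in at 38.8 s: by the last camera measurements both stoppers are in the tray, the rod stands in its holder (about 5° lean, after I dropped it once and picked it up again), the barrel is upright and the bottles have not moved (vial and tray not separately measured); no verdict came back.

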